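Clear and level a sewing machine bed, clip its covers in

TASK

First clear the lint brush off this sewing machine's hinged bed into the metal tray beside it. The bed sags at its free end: push the wooden wedge shim under the foot at that end until the bubble of the level on the bed sits between its two marks. Then press every clip-in cover lying on the bench into an opening of its own length until its tabs snap in and its flange lies flush; spare openings stay open. Clip no cover in before the bed is level, leave the shim in place and the bubble centred, and do not shove the thread spool, the steel weight or the oil bottle.

Things in the scene. Friction and masses are not known exactly. Their poses are not given: they have to be found in the camera images.
- stand: fixed dark steel hinge bracket of the bed; origin on the bench under the bed's middle, own y along the bed from hinge to free low end, own z up. Bed plate: 160 mm (own x) by 300 (own y -160 to +140), top 50 mm above the bench when level, skirts down to 26 mm above the bench, free space below. Hinge line at own y = -150 mm, 36 mm up
- bed (a joint): tilt of the bed about its hinge, rad: 0 level, negative when the free end is low (starts at -0.034, on a stop), positive when it is too high. The free end rests on the shim by its weight (about 6 N at the foot)
- bubble (a joint): pale bubble of the level, m: 0 centred, negative towards the hinge (free end too low), positive towards the free end (too high); 0.4 m per rad of tilt. 12 mm long, it lies between the two black marks from -0.003 to +0.003. The level: aluminium bar 74 x 22 x 10 mm with green window on the bed's top, along own y, middle at bed y = 85 mm
- foot (a point): lowest point of the round black rubber foot (8 mm radius, 26 mm wide along the bed's own x) under the bed's free end, at bed own y = 120 mm; 12.5 mm above the bench when level, about 3.5 mm at the start
- shim: loose wooden wedge, 36 mm wide (own x), 150 long (own y), on the bench at the robot's left. Origin: underside, below the middle of its grip block (16 mm thick in own x, 30 in own y, top 46 mm up). Thin end at own y = -132 mm, 1.8 mm thick, sloping up to 16 mm at y = -32 mm, flat to y = +18 mm. Push it in along the bed's -y, own y parallel to the bed's. Takes 5 to 15 N; stays where left; 90 g
- shim_mid (a point): point on the shim's slope 75 mm from its thin end (own y = -57 mm), 12.5 mm up: it is under the foot when the bed is level; 7 mm of push lifts the foot 1 mm and moves the bubble about 1.5 mm
- cover_long_1: long clip-in cover, pale plastic, may be absent (None from the start). Flange 100 mm (own y) x 56 (own x) x 4; origin: centre of its underside, 16 mm above the bench as it stands on its tabs. Grip rib on top: 12 mm thick (own x), 40 long (own y), top 32 mm above the origin. A sprung tab (38 wide) under each y end reaches 16 mm below the origin. A half turn alike. 60 g. Starts at the robot's right
- cover_long_2: long clip-in cover, pale plastic, may be absent (None from the start). Flange 100 mm (own y) x 56 (own x) x 4; origin: centre of its underside, 16 mm above the bench as it stands on its tabs. Grip rib on top: 12 mm thick (own x), 40 long (own y), top 32 mm above the origin. A sprung tab (38 wide) under each y end reaches 16 mm below the origin. A half turn alike. 60 g. Starts at the robot's right
- cover_short_1: short clip-in cover, pale plastic, may be absent (None from the start). Flange 70 mm (own y) x 56 (own x) x 4; origin: centre of its underside, 16 mm above the bench as it stands on its tabs. Grip rib on top: 12 mm thick (own x), 40 long (own y), top 32 mm above the origin. A sprung tab (38 wide) under each y end reaches 16 mm below the origin. A half turn alike. 60 g. Starts at the robot's right
- cover_short_2: short clip-in cover, pale plastic, may be absent (None from the start). Flange 70 mm (own y) x 56 (own x) x 4; origin: centre of its underside, 16 mm above the bench as it stands on its tabs. Grip rib on top: 12 mm thick (own x), 40 long (own y), top 32 mm above the origin. A sprung tab (38 wide) under each y end reaches 16 mm below the origin. A half turn alike. 60 g. Starts at the robot's right
- open_long_a (a point): centre of the near (bed x = -40 mm, y = -10 mm) long opening, on the bed plate's top face. 80 mm along own y x 44 along own x; own y points along the bed to its low end, own z up. Plate 5 mm thick: the tab noses slope from 4 mm inside to 2.5 mm beyond the opening's edge and spring out below the plate once the flange is 2 mm from it; a cover seated has its origin here. Pressing takes 5 to 15 N
- open_long_b (a point): centre of the far (bed x = +40 mm, y = -10 mm) long opening, on the bed plate's top face. 80 mm along own y x 44 along own x; own y points along the bed to its low end, own z up. Plate 5 mm thick: the tab noses slope from 4 mm inside to 2.5 mm beyond the opening's edge and spring out below the plate once the flange is 2 mm from it; a cover seated has its origin here. Pressing takes 5 to 15 N
- open_short_a (a point): centre of the near (bed x = -40 mm, y = -105 mm) short opening, on the bed plate's top face. 50 mm along own y x 44 along own x; own y points along the bed to its low end, own z up. Plate 5 mm thick: the tab noses slope from 4 mm inside to 2.5 mm beyond the opening's edge and spring out below the plate once the flange is 2 mm from it; a cover seated has its origin here. Pressing takes 5 to 15 N
- open_short_b (a point): centre of the far (bed x = +40 mm, y = -105 mm) short opening, on the bed plate's top face. 50 mm along own y x 44 along own x; own y points along the bed to its low end, own z up. Plate 5 mm thick: the tab noses slope from 4 mm inside to 2.5 mm beyond the opening's edge and spring out below the plate once the flange is 2 mm from it; a cover seated has its origin here. Pressing takes 5 to 15 N
- brush: loose wooden lint brush lying on top of the bed, 130 mm long (own y). Origin: middle of its underside. Head: own y -65 to -20 mm, 22 mm wide (own x), 22 tall; handle: own y -20 to +65 mm, 14 mm wide, 14 tall. Balances near its origin; 50 g
- tray: fixed open aluminium tray beyond the bed, outside 90 mm (own x) x 200 (own y) x 25 tall, walls 4 mm, floor 4 mm thick; origin under its centre
- spool: bystander: grey thread spool with wooden ends, 48 mm across, 56 mm tall, standing beyond the bed; origin at the centre of its underside
- weight: bystander: round steel pattern weight, 64 mm across, 50 mm tall with its knob; origin at the centre of its underside
- oil_bottle: bystander: small clear oil bottle, 40 mm across, 85 mm tall; origin at the centre of its underside

How it is judged (in metres and radians):
On the way, in this order (a step that is already met when the one before it is completed fails the run):
1. the brush lies flat in the tray (horizontal distance between brush and tray below 0.055 m and height (world z) of brush below 0.012 m and angle between brush's own z axis and vertical below 0.2 rad), for 0.2 s.
2. the shim is under the foot and the bubble stands between its marks (value of joint bubble between -0.003 and 0.003 m and horizontal distance between shim_mid and foot below 0.03 m), for 0.3 s.
3. every cover that is there is clipped into an opening of its length (((z of cover_long_1 in the frame of open_long_a between -0.003 and 0.0022 m and distance between cover_long_1 and open_long_a below 0.006 m and angle between the z axis of cover_long_1 and the z axis of open_long_a, either way round below 0.05 rad and angle between the y axis of cover_long_1 and the y axis of open_long_a, either way round below 0.15 rad) or (z of cover_long_1 in the frame of open_long_b between -0.003 and 0.0022 m and distance between cover_long_1 and open_long_b below 0.006 m and angle between the z axis of cover_long_1 and the z axis of open_long_b, either way round below 0.05 rad and angle between the y axis of cover_long_1 and the y axis of open_long_b, either way round below 0.15 rad)) and ((z of cover_long_2 in the frame of open_long_a between -0.003 and 0.0022 m and distance between cover_long_2 and open_long_a below 0.006 m and angle between the z axis of cover_long_2 and the z axis of open_long_a, either way round below 0.05 rad and angle between the y axis of cover_long_2 and the y axis of open_long_a, either way round below 0.15 rad) or (z of cover_long_2 in the frame of open_long_b between -0.003 and 0.0022 m and distance between cover_long_2 and open_long_b below 0.006 m and angle between the z axis of cover_long_2 and the z axis of open_long_b, either way round below 0.05 rad and angle between the y axis of cover_long_2 and the y axis of open_long_b, either way round below 0.15 rad)) and ((z of cover_short_1 in the frame of open_short_a between -0.003 and 0.0022 m and distance between cover_short_1 and open_short_a below 0.006 m and angle between the z axis of cover_short_1 and the z axis of open_short_a, either way round below 0.05 rad and angle between the y axis of cover_short_1 and the y axis of open_short_a, either way round below 0.15 rad) or (z of cover_short_1 in the frame of open_short_b between -0.003 and 0.0022 m and distance between cover_short_1 and open_short_b below 0.006 m and angle between the z axis of cover_short_1 and the z axis of open_short_b, either way round below 0.05 rad and angle between the y axis of cover_short_1 and the y axis of open_short_b, either way round below 0.15 rad)) and ((z of cover_short_2 in the frame of open_short_a between -0.003 and 0.0022 m and distance between cover_short_2 and open_short_a below 0.006 m and angle between the z axis of cover_short_2 and the z axis of open_short_a, either way round below 0.05 rad and angle between the y axis of cover_short_2 and the y axis of open_short_a, either way round below 0.15 rad) or (z of cover_short_2 in the frame of open_short_b between -0.003 and 0.0022 m and distance between cover_short_2 and open_short_b below 0.006 m and angle between the z axis of cover_short_2 and the z axis of open_short_b, either way round below 0.05 rad and angle between the y axis of cover_short_2 and the y axis of open_short_b, either way round below 0.15 rad))), for 0.2 s.
At the end, for the whole second after the job is handed in: the brush lies flat in the tray; the bubble is within 3 mm of centre, the middle of the shim's slope within 30 mm of the foot; every cover present is clipped into an opening of its length, flange within 2 mm of the plate, parallel within 3 degrees, centred within 6 mm; all at rest (all of step 1 and all of step 2 and all of step 3 and linear speed of each of cover_long_1, cover_long_2, cover_short_1, cover_short_2, shim, brush below 0.02 m/s); the robot touches nothing.
It fails at once if a cover is clipped in while the bed's free end is still clearly low (bubble more than 6 mm off) (value of joint bubble below -0.006 m and (((z of cover_long_1 in the frame of open_long_a between -0.003 and 0.0022 m and distance between cover_long_1 and open_long_a below 0.006 m and angle between the z axis of cover_long_1 and the z axis of open_long_a, either way round below 0.05 rad and angle between the y axis of cover_long_1 and the y axis of open_long_a, either way round below 0.15 rad) or (z of cover_long_1 in the frame of open_long_b between -0.003 and 0.0022 m and distance between cover_long_1 and open_long_b below 0.006 m and angle between the z axis of cover_long_1 and the z axis of open_long_b, either way round below 0.05 rad and angle between the y axis of cover_long_1 and the y axis of open_long_b, either way round below 0.15 rad)) or ((z of cover_long_2 in the frame of open_long_a between -0.003 and 0.0022 m and distance between cover_long_2 and open_long_a below 0.006 m and angle between the z axis of cover_long_2 and the z axis of open_long_a, either way round below 0.05 rad and angle between the y axis of cover_long_2 and the y axis of open_long_a, either way round below 0.15 rad) or (z of cover_long_2 in the frame of open_long_b between -0.003 and 0.0022 m and distance between cover_long_2 and open_long_b below 0.006 m and angle between the z axis of cover_long_2 and the z axis of open_long_b, either way round below 0.05 rad and angle between the y axis of cover_long_2 and the y axis of open_long_b, either way round below 0.15 rad)) or ((z of cover_short_1 in the frame of open_short_a between -0.003 and 0.0022 m and distance between cover_short_1 and open_short_a below 0.006 m and angle between the z axis of cover_short_1 and the z axis of open_short_a, either way round below 0.05 rad and angle between the y axis of cover_short_1 and the y axis of open_short_a, either way round below 0.15 rad) or (z of cover_short_1 in the frame of open_short_b between -0.003 and 0.0022 m and distance between cover_short_1 and open_short_b below 0.006 m and angle between the z axis of cover_short_1 and the z axis of open_short_b, either way round below 0.05 rad and angle between the y axis of cover_short_1 and the y axis of open_short_b, either way round below 0.15 rad)) or ((z of cover_short_2 in the frame of open_short_a between -0.003 and 0.0022 m and distance between cover_short_2 and open_short_a below 0.006 m and angle between the z axis of cover_short_2 and the z axis of open_short_a, either way round below 0.05 rad and angle between the y axis of cover_short_2 and the y axis of open_short_a, either way round below 0.15 rad) or (z of cover_short_2 in the frame of open_short_b between -0.003 and 0.0022 m and distance between cover_short_2 and open_short_b below 0.006 m and angle between the z axis of cover_short_2 and the z axis of open_short_b, either way round below 0.05 rad and angle between the y axis of cover_short_2 and the y axis of open_short_b, either way round below 0.15 rad)))).
It fails at once if the spool, the weight or the oil bottle is shoved more than 40 mm or knocked over (distance of any of spool, weight, oil_bottle from where it was at the start of the episode above 0.04 m or angle between any of spool, weight, oil_bottle's own z axis and vertical above 0.5 rad).
Of cover_long_1, cover_long_2, cover_short_1, cover_short_2 only 2 to 4 are there at a start; the rules pass over those that are not, and their reading is None.
At some moment in a run one of cover_long_1, cover_long_2, cover_short_1, cover_short_2 may be knocked a few centimetres aside while the robot is not near it.
Once in a run the grip may slacken for a moment while it holds something.
It also fails if it takes over 210 s, if anything falls off the work surface, if the arm or the gripper's body presses on something with over 40 N, if the wrist force passes 120 N, or if a joint passes its speed limit or range.

ROBOT

A 7-joint arm with a two-finger parallel gripper is mounted at the origin on the work surface. World frame = base frame: x ahead of the robot, y to its left, z up, the work surface at z = 0. Lengths are in m, angles in degrees, forces in N, time in s.
With the tool pointing down it reaches from about 0.425 to 0.875 m from the base axis. Payload 4.7 kg.
Tool frame: the origin (TCP) lies on the centre line of the jaws, within the pads' length; the fingertips stand 8 mm ahead of it and the grasp point (between the pads) lies 11 mm behind it; z points along the fingers, x is the direction in which the jaws open and shut, and the axes are right-handed (so a half turn about z gives the same grasp; the last joint's range is limited). The gripper opens to 87 mm and grips with 3 to 60 N. Pads are 19 mm wide; open, the fingers measure 117 mm over their backs; the gripper's body (75 mm by 190 mm) begins 51 mm behind the grasp point.
Start: joints at [-74.937, 18.392, -4.016, 83.108, 1.295, 78.541, -3.26], TCP at [0.16, 0.63, 0.231] pointing down, gripper open.
Joint ranges: [-163.93, 163.93], [-17.29, 119.83], [-79.2, 71.16], [3.27, 140.29], [-89.18, 269.18], [5.43, 117.66], [-154.24, 154.24]. Speed limits (degrees/s): [147.25, 147.25, 180, 180, 180, 180, 180].

INTERFACE

Orientations are given as [roll, pitch, yaw] about the fixed x, y, z axes, in that order (R = Rz(yaw) Ry(pitch) Rx(roll)).
In Python, from cell import telemetry, read_camera, get_calibration, sign_off gives the robot as it stands. The module is installed in compiled form; this text tells all that it offers.
- The arm moves only by the tool carry_out, never from a script. Its arguments are lists of equal length, an entry for each row: "translation": the shift along the tool's x, y, z in cm, a list of three; "turn": the turn about the tool's z in rad; "gripper": the opening, from 0 (shut) to 1 (fully open). In form: {"translation": [[dx, dy, dz], ...], "turn": [turn, ...], "gripper": [gripper, ...]}. A call has 1 to 5 rows; each row is the pose to reach, as a shift and turn from the pose commanded when the call began, along the tool's axes at that moment; what a row does not reach only later rows make up. A row lasts 1/8 s, in which the tool goes at most 62.5 mm and 10.7 degrees, less where a joint would pass 70% of its speed; a pose out of reach is approached as far as the arm can. A call with a gripper value outside its range is refused whole. The fingers move at their own pace and stop on an object; "squeeze" is the grip in N (left out, the last holds). Time passes only in rows, so rows that repeat a pose let the fingers close. It gives the time, the measured TCP pose, the force and the opening at its end, in the units of the state.
- telemetry.get_obs(): the state, without advancing time (a new reading comes with each control period).
- read_camera(name): name is "scene" or "side" or "wrist"; returns the picture (400x640x3 uint8, red, green, blue); there is no depth.
- get_calibration(name): a dict with "fx", "fy", "cx", "cy" (pixels), "R" (3x3) and "t" (3): a world point X has camera coordinates R X + t. Camera axes: x right, y down, z forward; pixel columns grow to the right and rows downward; lengths in m; the calibration is good to about 2 mm. A picture is of the moment at which its call begins: read the wrist's pose just before it. get_calibration takes no time and is no camera call; for the wrist camera it gives the pose at the moment of the call.
- sign_off(): hands the job in, once; it reports no verdict.
The state is a dict: "time_s": time; "qpos": joint angles; "joint_velocities": joint speeds; "effort": joint torques, N m; "tool_pos": TCP position; "tool_rot": TCP orientation; "force": force on the tool from outside, world axes, zero at the start; "wrist_torque": the same for the moment, N m; "grip_width": finger opening in m.
Only numpy, scipy, OpenCV 4.12 (cv2) and the standard library are available. Lean on these libraries where they do the work, as an engineer would, in place of code of your own. Each camera call takes 0.05 s, during which the arm holds its last target.

## Working session

There is one attempt and no reset: what is moved stays moved. The work goes in short steps, Python scripts to look and compute and a tool call to move; the robot and the scene stay as the last step left them, time stands still between calls to the robot, and variables do not carry over. Pictures are saved under pics/ and viewed, and the job is handed in when it is done.

Besides the shell and the picture viewer there is one more tool, called after ">>>" by a JSON object that holds its "fn" and its "kwargs". carry_out: Moves the arm, as the interface text tells. Its arguments: {"type":"object","properties":{"translation":{"type":"array","items":{"type":"array","items":{"type":"number"}}},"turn":{"type":"array","items":{"type":"number"}},"gripper":{"type":"array","items":{"type":"number"}},"squeeze":{"type":"number"}},"required":["translation","turn","gripper"]}

```bash
mkdir -p pics; ls
python3 - <<'E'
from cell import telemetry, read_camera, get_calibration
import cv2
print(telemetry.get_obs())
for n in ("scene","side","wrist"):
    c=get_calibration(n); print(n,c)
    cv2.imwrite(f"pics/{n}0.png",read_camera(n)[:,:,::-1])
E
```

```text
pics
{'time_s': 0.0, 'qpos': array([-74.93727149,  18.44005475,  -4.01385555,  83.1770638 ,
         1.29504206,  78.53942407,  -3.25797178]), 'joint_velocities': array([-0.02891536, -0.05630632, -0.04484334,  0.04880522,  0.03647054,
        0.09649685, -0.02573303]), 'effort': array([ 4.14947754e-04, -4.91282988e+01, -4.03995272e-01, -3.12522161e+01,
       -6.41465862e-02,  4.35140566e-02,  1.51368263e-04]), 'tool_pos': array([0.1599848 , 0.62943832, 0.22943104]), 'tool_rot': array([1.79993648e+02, 1.11303037e-01, 7.57475091e+01]), 'force': array([-0.25788854, -0.1527216 , -0.25300671]), 'wrist_torque': array([ 0.01767522, -0.00856842,  0.00938212]), 'grip_width': 0.0872111792239341}
scene {'fx': 392.373388383903, 'fy': 392.373388383903, 'cx': 322.33294604234834, 'cy': 198.89325264095663, 'R': array([[-6.30061898e-01,  7.76544556e-01, -7.45845111e-04],
       [ 4.39115008e-01,  3.55490525e-01, -8.25108778e-01],
       [-6.40468589e-01, -5.20197115e-01, -5.64973404e-01]]), 't': array([ 0.37526587, -0.19790966,  1.56212407])}
side {'fx': 421.26909842143937, 'fy': 421.26909842143937, 'cx': 318.9219409730976, 'cy': 197.00210903098522, 'R': array([[ 0.7086029 , -0.70553228,  0.01030224],
       [-0.45387689, -0.46693415, -0.75892573],
       [ 0.54025707,  0.53310103, -0.65109569]]), 't': array([-0.41100691,  0.32342975,  0.71495543])}
wrist {'fx': 308.6179355317544, 'fy': 308.6179355317544, 'cx': 320.5690448971738, 'cy': 201.68546892237023, 'R': array([[ 0.2465007 ,  0.96914151, -0.00146385],
       [ 0.93824696, -0.2382638 ,  0.25084459],
       [ 0.24275512, -0.06320682, -0.96802627]]), 't': array([-0.6485664 , -0.03070714,  0.38942477])}
```

View pics/scene0.png

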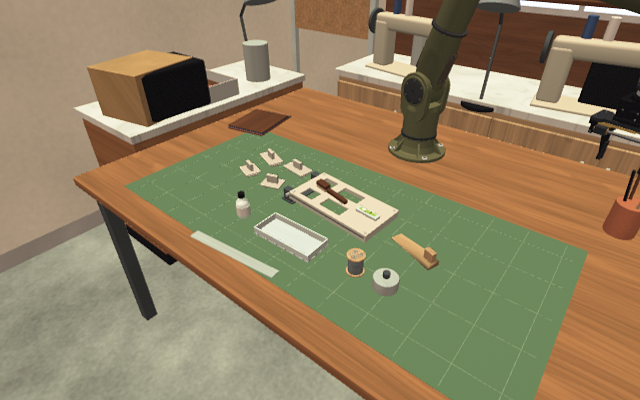

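View pics/side0.png

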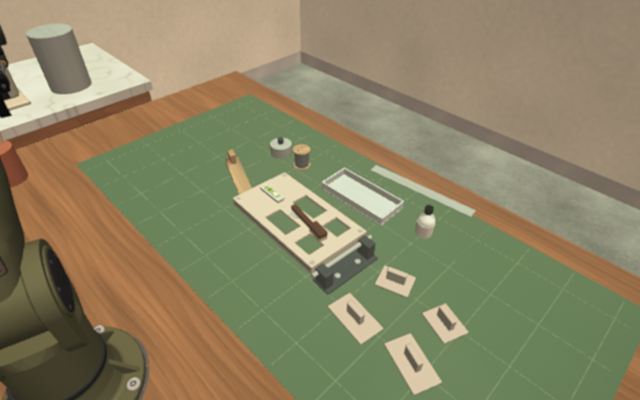

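View pics/wrist0.png

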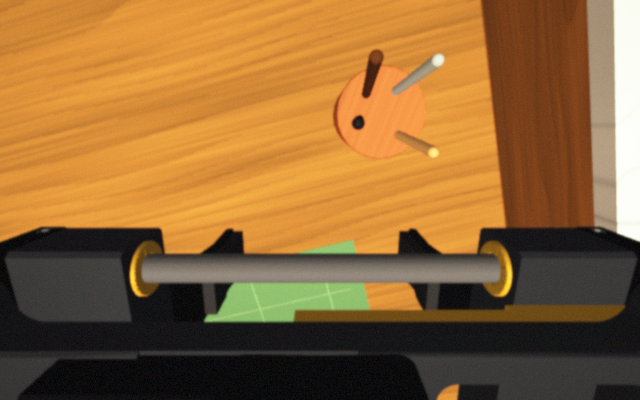

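```bash
cat > h.py <<'E'
import numpy as np, cv2
from cell import telemetry, read_camera, get_calibration
def ray(c,u,v):
    d=np.array([(u-c['cx'])/c['fx'],(v-c['cy'])/c['fy'],1.0]); R=np.array(c['R']);t=np.array(c['t'])
    return -R.T@t, R.T@d
def plane(c,u,v,z):
    o,d=ray(c,u,v); return o+d*(z-o[2])/d[2]
def proj(c,X):
    p=np.array(c['R'])@np.asarray(X,float)+np.array(c['t']); return np.array([c['fx']*p[0]/p[2]+c['cx'],c['fy']*p[1]/p[2]+c['cy']])
def tri(obs):
    A=np.zeros((3,3));b=np.zeros(3)
    for c,u,v in obs:
        o,d=ray(c,u,v);d=d/np.linalg.norm(d);P=np.eye(3)-np.outer(d,d);A+=P;b+=P@o
    X=np.linalg.solve(A,b); return X,[np.round(proj(c,X)-[u,v],2) for c,u,v in obs]
def crop(im,x0,y0,x1,y1,k,name):
    cv2.imwrite('pics/'+name,cv2.resize(im[y0:y1,x0:x1],None,fx=k,fy=k,interpolation=cv2.INTER_CUBIC))
E
python3 - <<'E'
from h import *
s=cv2.imread('pics/scene0.png');d=cv2.imread('pics/side0.png')
crop(s,230,140,430,290,4,'s1.png');crop(d,220,130,420,280,4,'d1.png');crop(d,310,240,470,400,4,'d2.png')
c=get_calibration('scene');e=get_calibration('side')
print(ray(c,0,0)[0],ray(e,0,0)[0])
E
```

```text
[1.32383723 0.59155678 0.71954144] [ 0.05177825 -0.52010172  0.71519785]
```

View pics/s1.png

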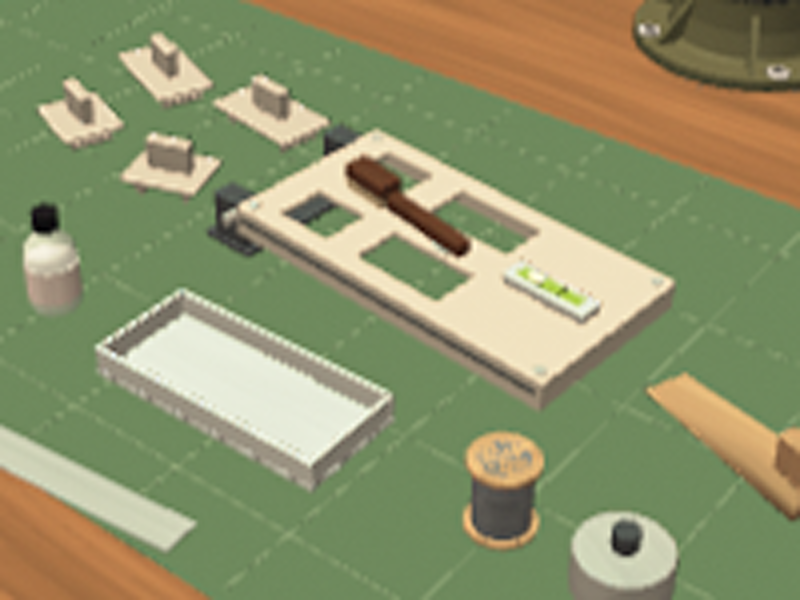

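View pics/d1.png

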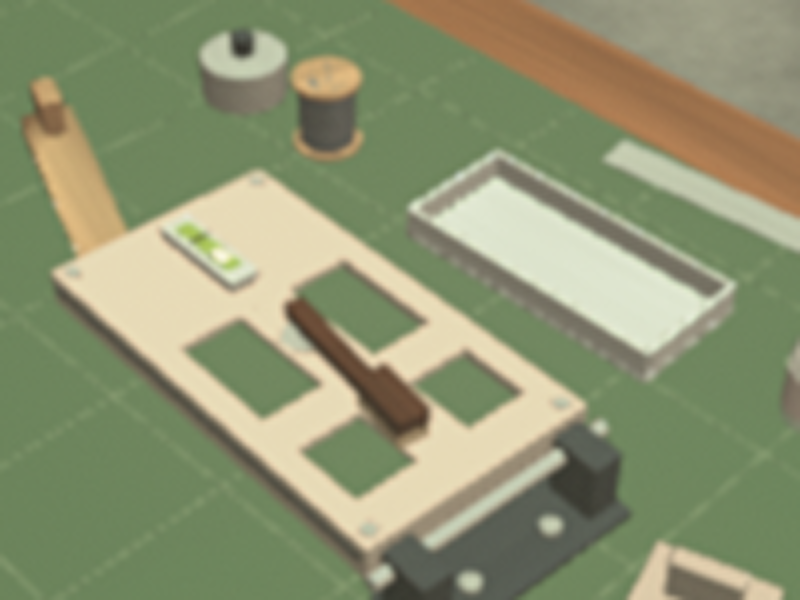

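View pics/d2.png

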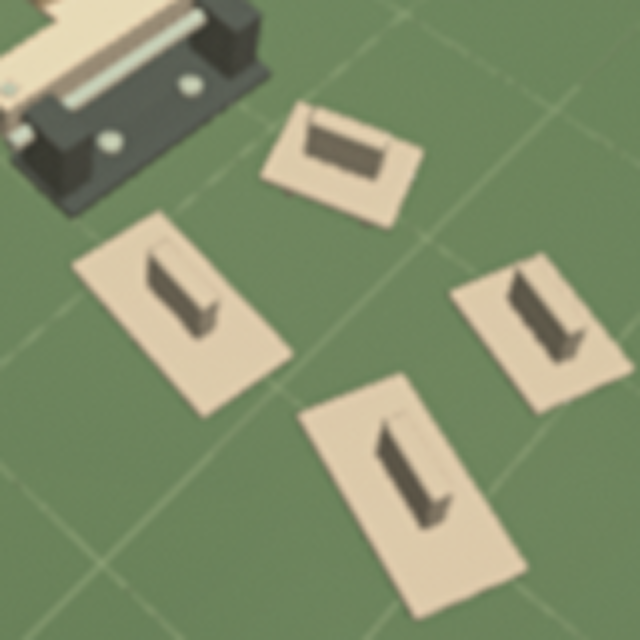

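Run:
```python
from h import *
c=get_calibration('scene');e=get_calibration('side')
S=lambda x,y:(c,x/4+230-.375,y/4+140-.375)
D=lambda x,y:(e,x/4+220-.375,y/4+130-.375)
D2=lambda x,y:(e,x/4+310-.375,y/4+240-.375)
np.set_printoptions(precision=4,suppress=True)
P={'hn':[S(376,130),D(365,548)],'fn':[S(674,288),D(53,277)],'ff':[S(540,388),D(260,170)],'hf':[S(236,207),D(586,405)],
'handle_end':[S(462,243),D(292,303)],'head_end':[S(360,163),D(418,418)],
'shimthinL':[S(650,390),D(0,0)][:1],'blockTop':[S(795,432),D(45,83)],
'tray_a':[S(183,291),D(733,287)],'tray_b':[S(392,398),D(498,152)],'tray_c':[S(98,350),D(650,362)],'tray_d':[S(314,470),D(412,209)],
'spooltop':[S(505,460),D(327,77)],'weightknob':[S(627,525),D(242,33)]}
for k,o in P.items():
    print(k,*tri(o)) if len(o)>1 else None
for k,p in {'L1':(180,290),'L2':(413,460),'S1':(348,140),'S2':(548,308)}.items():
    print(k,plane(*D2(*p),0.048))
print('ray tray', plane(*D(412,209),.025),plane(*D(733,287),.025),plane(*D(498,152),.025),plane(*D(650,362),.025))
```

```text
hn [ 0.4389 -0.1198  0.051 ] [array([ 0.41, -0.03]), array([0.67, 0.07])]
fn [0.4592 0.1776 0.0359] [array([ 0.24, -0.07]), array([0.28, 0.09])]
ff [0.6195 0.1673 0.0391] [array([ 0.37, -0.07]), array([0.37, 0.08])]
hf [ 0.5981 -0.1313  0.0501] [array([0.37, 0.02]), array([ 0.52, -0.01])]
handle_end [0.5339 0.0395 0.0563] [array([ 0.57, -0.09]), array([0.72, 0.12])]
head_end [ 0.5103 -0.0824  0.067 ] [array([-0.55,  0.03]), array([-0.81, -0.07])]
blockTop [0.5667 0.3275 0.0537] [array([ 1.05, -0.36]), array([0.95, 0.38])]
tray_a [ 0.7152 -0.111   0.0505] [array([-8.98, -1.37]), array([-11.07,   0.78])]
tray_b [0.7191 0.0837 0.0502] [array([-10.2 ,   0.24]), array([-10.08,  -0.9 ])]
tray_c [ 0.7266 -0.117  -0.0085] [array([9.7 , 0.99]), array([11.48, -1.18])]
tray_d [ 0.7211  0.0881 -0.0063] [array([10.24, -0.66]), array([10.07,  0.48])]
spooltop [0.7088 0.1991 0.0556] [array([ 0.01, -0.  ]), array([0.01, 0.  ])]
weightknob [0.7064 0.286  0.0523] [array([ 0.09, -0.02]), array([0.08, 0.02])]
L1 [ 0.4223 -0.2512  0.048 ]
L2 [ 0.4298 -0.3763  0.048 ]
S1 [ 0.5484 -0.2521  0.048 ]
S2 [ 0.5356 -0.3759  0.048 ]
ray tray [0.6745 0.0815 0.025 ] [ 0.7628 -0.1128  0.025 ] [0.7613 0.0845 0.025 ] [ 0.6725 -0.1191  0.025 ]
```

```bash
cat >> h.py <<'E'
np.set_printoptions(precision=4,suppress=True)
def plan(x,y,z,yaw):
    o=telemetry.get_obs();p=np.array(o['tool_pos']);a=np.radians(o['tool_rot'][2])
    d=np.array([x,y,z])-p; s=np.array([d[0]*np.cos(a)+d[1]*np.sin(a), d[0]*np.sin(a)-d[1]*np.cos(a), -d[2]])*100
    t=(o['tool_rot'][2]-yaw+90)%180-90
    print('t=%.2f'%o['time_s'],'pos',p,'rot',o['tool_rot'],'F',o['force'],'w %.4f'%o['grip_width'])
    print('shift cm',np.round(s,2),'turn rad',round(np.radians(t),3),'rows',np.ceil(max(np.linalg.norm(d)/.0625,abs(t)/10.7)))
def shot(n,name,save=True):
    c=get_calibration(n); im=read_camera(n)[:,:,::-1].copy()
    if save: cv2.imwrite('pics/'+name,im)
    import pickle; pickle.dump(c,open('pics/'+name+'.cal','wb'))
    return c,im
def cal(name):
    import pickle; return pickle.load(open('pics/'+name+'.cal','rb'))
E
python3 -c "
from h import *
plan(.44,-.02,.25,-4)"
```

```text
t=0.15 pos [0.1601 0.6296 0.2297] rot [179.9923   0.0848  75.7404] F [-0.1568 -0.1172 -0.6304] w 0.0870
shift cm [-56.06  43.13  -2.03] turn rad 1.392 rows 12.0
```

>>> {"fn": "carry_out", "kwargs": {"translation": [[-5, 3.6, 0], [-10, 7.5, 0], [-15, 11.3, -1], [-20, 15, -1], [-25, 18.8, -2]], "turn": [0.12, 0.24, 0.36, 0.48, 0.6], "gripper": [1, 1, 0.8, 0.6, 0.5]}}

```text
time_s: 0.78
tool_pos: [0.28, 0.3414, 0.2496]
tool_rot: [180.0, 0.1, 41.1]
force: [1.2, -0.6, 0.9]
grip_width: 0.0647
```

```bash
python3 -c "
from h import *
plan(.47,-.02,.25,-4)"
```

```text
t=0.78 pos [0.28   0.3414 0.2496] rot [179.9852   0.0585  41.1401] F [ 1.2398 -0.6434  0.8955] w 0.0647
shift cm [-9.47 39.72 -0.04] turn rad 0.788 rows 7.0
```

>>> {"fn": "carry_out", "kwargs": {"translation": [[-0.2, 6, 0], [-1.5, 12, 0], [-3, 18, 0], [-4.5, 23.8, 0], [-6, 29, 0]], "turn": [0.14, 0.28, 0.42, 0.56, 0.7], "gripper": [0.5, 0.5, 0.5, 0.5, 0.5]}}

```text
time_s: 1.4
tool_pos: [0.4269, 0.0844, 0.2502]
tool_rot: [-180.0, -0.0, 1.0]
force: [0.4, 0.0, -0.4]
grip_width: 0.044
```

```bash
python3 -c "
from h import *
plan(.47,-.02,.25,-4)"
```

```text
t=1.40 pos [0.4269 0.0844 0.2502] rot [-179.9638   -0.0326    0.9514] F [ 0.399   0.0145 -0.3542] w 0.0440
shift cm [ 4.14 10.51  0.02] turn rad 0.086 rows 2.0
```

>>> {"fn": "carry_out", "kwargs": {"translation": [[2, 5, 0], [4.1, 10.5, 0], [4.1, 10.5, 0], [4.1, 10.5, 0]], "turn": [0.086, 0.086, 0.086, 0.086], "gripper": [0.5, 0.5, 0.5, 0.5]}}

```text
time_s: 1.9
tool_pos: [0.4693, -0.017, 0.2499]
tool_rot: [-180.0, 0.0, -3.7]
force: [0.1, 0.1, 0.4]
grip_width: 0.0436
```

```bash
python3 -c "
from h import *
plan(.47,-.02,.25,-4)
c,im=shot('wrist','w1.png');print(ray(c,0,0)[0]); shot('scene','s2.png')"
```

```text
t=1.90 pos [ 0.4693 -0.017   0.2499] rot [-179.9684    0.0415   -3.6761] F [0.1062 0.0622 0.4497] w 0.0436
shift cm [ 0.09  0.3  -0.01] turn rad 0.006 rows 1.0
[0.474  0.0504 0.4041]
```

View pics/w1.png

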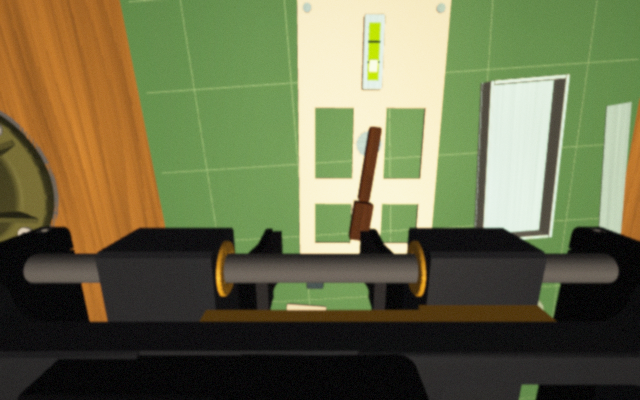

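Run:
```python
from h import *
c=cal('w1.png'); im=cv2.imread('pics/w1.png')
crop(im,280,90,450,250,4,'w1c.png')
# brush mask
b,g,r=[im[:,:,i].astype(int) for i in range(3)]
m=((r<110)&(r>g*1.35)&(r>30)).astype(np.uint8); m[:, :300]=0;m[:,430:]=0;m[240:]=0;m[:100]=0
n,l,st,_=cv2.connectedComponentsWithStats(m); i=1+np.argmax(st[1:,4]); ys,xs=np.where(l==i); print(st[i])
for z in (.047,.061,.069): 
  pts=np.array([plane(c,x,y,z)[:2] for x,y in zip(xs,ys)])
  R=cv2.minAreaRect(pts.astype(np.float32)*1000);print(z,R)
```

```text
[ 350  128   30  112 1369]
0.047 ((523.3899536132812, -26.006240844726562), (134.1482696533203, 23.259693145751953), 79.15544128417969)
0.061 ((521.4552001953125, -23.011985778808594), (128.88845825195312, 22.347694396972656), 79.15544128417969)
0.069 ((520.3496704101562, -21.301002502441406), (125.88282012939453, 21.826576232910156), 79.15544128417969)
```

View pics/w1c.png

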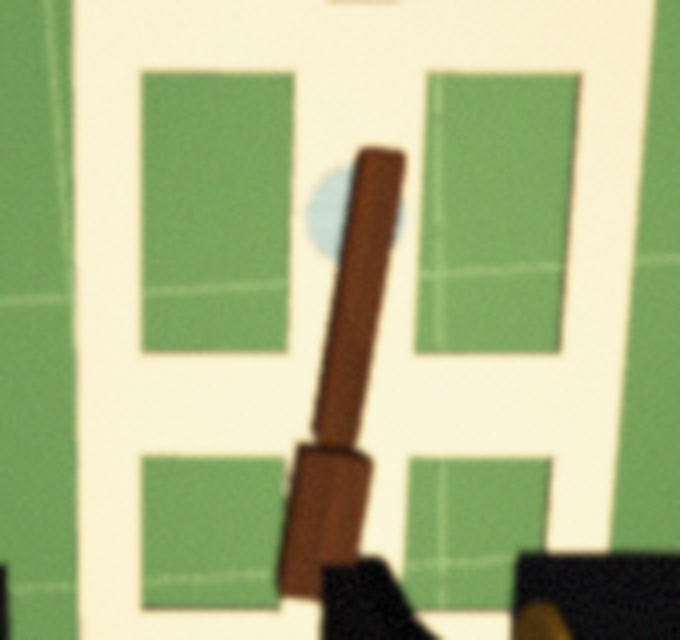

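```bash
python3 -c "
from h import *
plan(.5222,-.021,.058,-10.9)"
```

```text
t=2.00 pos [ 0.4692 -0.0159  0.2499] rot [-179.9784    0.0297   -3.5202] F [ 0.6247 -0.2336  0.1528] w 0.0434
shift cm [ 5.32  0.18 19.19] turn rad 0.129 rows 4.0
```

>>> {"fn": "carry_out", "kwargs": {"translation": [[5.3, 0.2, 3], [5.3, 0.2, 8], [5.3, 0.2, 13], [5.3, 0.2, 16], [5.3, 0.2, 16]], "turn": [0.129, 0.129, 0.129, 0.129, 0.129], "gripper": [0.5, 0.5, 0.5, 0.5, 0.5]}}

```text
time_s: 2.62
tool_pos: [0.52, -0.0214, 0.0879]
tool_rot: [179.9, 0.3, -10.9]
force: [0.0, -0.2, 0.7]
grip_width: 0.0436
```

```bash
python3 -c "
from h import *
plan(.5222,-.021,.058,-10.9)"
```

```text
t=2.62 pos [ 0.52   -0.0214  0.0879] rot [179.9002   0.3083 -10.9238] F [ 0.0447 -0.2269  0.7278] w 0.0436
shift cm [ 0.2  -0.08  2.99] turn rad -0.0 rows 1.0
```

>>> {"fn": "carry_out", "kwargs": {"translation": [[0.1, 0, 2], [0.1, 0, 2.9], [0.1, 0, 2.9], [0.1, 0, 2.9], [0.1, 0, 2.9]], "turn": [0, 0, 0, 0, 0], "gripper": [0.5, 0.5, 0.5, 0.1, 0.1], "squeeze": 12}}

```text
time_s: 3.25
tool_pos: [0.5239, -0.0229, 0.0619]
tool_rot: [-180.0, -0.1, -11.1]
force: [-0.3, 0.3, 0.4]
grip_width: 0.0308
```

>>> {"fn": "carry_out", "kwargs": {"translation": [[0, 0, 0], [0, 0, 0], [0, 0, -2], [0, 0, -2]], "turn": [0, 0, 0, 0], "gripper": [0.1, 0.1, 0.1, 0.1]}}

```text
time_s: 3.75
tool_pos: [0.5245, -0.023, 0.0822]
tool_rot: [-179.9, -0.2, -11.1]
force: [-0.1, 0.9, -0.6]
grip_width: 0.0137
```

```bash
python3 -c "
from h import *
plan(.712,-.018,.12,-4)
shot('side','d3.png')"
```

```text
t=3.75 pos [ 0.5245 -0.023   0.0822] rot [-179.9355   -0.1557  -11.0563] F [-0.1201  0.92   -0.6002] w 0.0137
shift cm [18.3  -4.09 -3.78] turn rad -0.123 rows 4.0
```

View pics/d3.png

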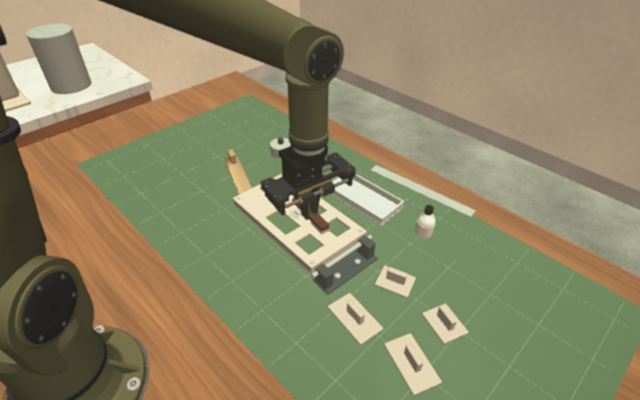

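>>> {"fn": "carry_out", "kwargs": {"translation": [[0, 0, -4], [4.5, -1, -5], [9.5, -2, -5], [14, -3.2, -4], [18.3, -4.1, -4]], "turn": [0, -0.06, -0.123, -0.123, -0.123], "gripper": [0.1, 0.1, 0.1, 0.1, 0.1]}}

```text
time_s: 4.42
tool_pos: [0.7114, -0.017, 0.1185]
tool_rot: [-180.0, 0.2, -4.0]
force: [-0.4, -0.5, 0.3]
grip_width: 0.0139
```

```bash
python3 -c "
from h import *
plan(.716,-.018,.017,-4)
shot('wrist','w2.png')"
```

```text
t=4.42 pos [ 0.7114 -0.017   0.1185] rot [-179.9911    0.1796   -3.9556] F [-0.4291 -0.5045  0.3342] w 0.0139
shift cm [ 0.47  0.06 10.15] turn rad 0.001 rows 2.0
```

View pics/w2.png

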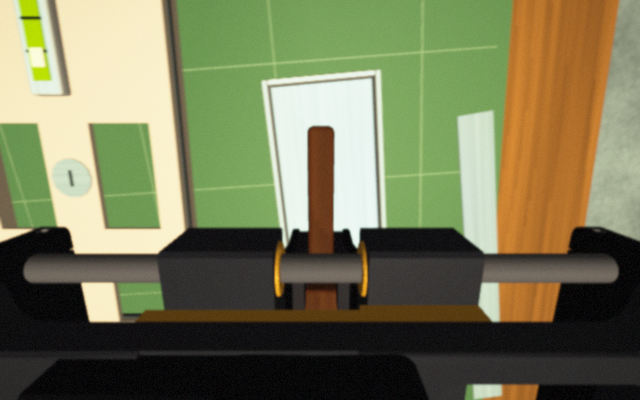

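>>> {"fn": "carry_out", "kwargs": {"translation": [[0.5, 0, 4], [0.5, 0, 7], [0.5, 0, 9], [0.5, 0, 10], [0.5, 0, 10]], "turn": [0, 0, 0, 0, 0], "gripper": [0.1, 0.1, 0.1, 0.1, 0.1]}}

```text
time_s: 5.1
tool_pos: [0.7158, -0.0182, 0.021]
tool_rot: [-180.0, 0.0, -4.0]
force: [0.2, 0.9, -0.4]
grip_width: 0.0139
```

>>> {"fn": "carry_out", "kwargs": {"translation": [[0, 0, 0], [0, 0, 0.1], [0, 0, 0.1], [0, 0, 0.1]], "turn": [0, 0, 0, 0], "gripper": [0.1, 0.1, 0.35, 0.35]}}

```text
time_s: 5.6
tool_pos: [0.7161, -0.0182, 0.0206]
tool_rot: [-180.0, -0.0, -4.0]
force: [-0.0, -0.9, 0.2]
grip_width: 0.0259
```

>>> {"fn": "carry_out", "kwargs": {"translation": [[0, 0, 0], [0, 0, -4], [0, 0, -9], [0, 0, -15]], "turn": [0, 0, 0, 0], "gripper": [0.35, 0.35, 0.35, 0.35]}}

```text
time_s: 6.1
tool_pos: [0.715, -0.0181, 0.1706]
tool_rot: [180.0, 0.1, -4.0]
force: [0.9, 0.8, 0.0]
grip_width: 0.0305
```

```bash
python3 -c "
from h import *
plan(.55,.25,.22,-4)
shot('scene','s3.png');c,im=shot('side','d4.png');
crop(cv2.imread('pics/s3.png'),230,140,470,300,3,'s3c.png')"
```

```text
t=6.10 pos [ 0.715  -0.0181  0.1706] rot [179.9917   0.1168  -4.0158] F [0.8578 0.7809 0.0496] w 0.0305
shift cm [-18.34 -25.59  -4.94] turn rad -0.0 rows 6.0
```

View pics/s3c.png

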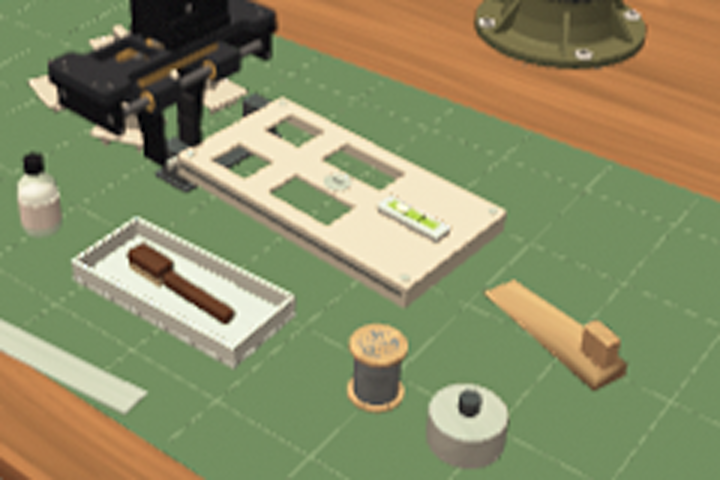

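>>> {"fn": "carry_out", "kwargs": {"translation": [[-4, -4, -4], [-8, -8.5, -6], [-12, -13, -6], [-15.5, -17, -6], [-17.5, -20, -6]], "turn": [0, 0, 0, 0, 0], "gripper": [0.4, 0.4, 0.4, 0.4, 0.4]}}

```text
time_s: 6.82
tool_pos: [0.5531, 0.1966, 0.2304]
tool_rot: [-179.9, 0.0, -3.8]
force: [1.0, -0.0, 0.3]
grip_width: 0.0347
```

>>> {"fn": "carry_out", "kwargs": {"translation": [[0, 0, 0], [0, 0, 0], [0, 0, 0]], "turn": [0, 0, 0], "gripper": [0.4, 0.4, 0.4]}}

```text
time_s: 7.2
tool_pos: [0.5561, 0.1915, 0.2302]
tool_rot: [180.0, -0.0, -4.2]
force: [0.2, 0.2, -0.2]
grip_width: 0.0343
```

```bash
python3 -c "
from h import *
plan(.55,.25,.22,-4)
shot('wrist','w3.png')"
```

```text
t=7.20 pos [0.5561 0.1915 0.2302] rot [179.9638  -0.0369  -4.1868] F [ 0.244   0.2417 -0.23  ] w 0.0343
shift cm [-1.04 -5.79  1.02] turn rad -0.003 rows 1.0
```

View pics/w3.png

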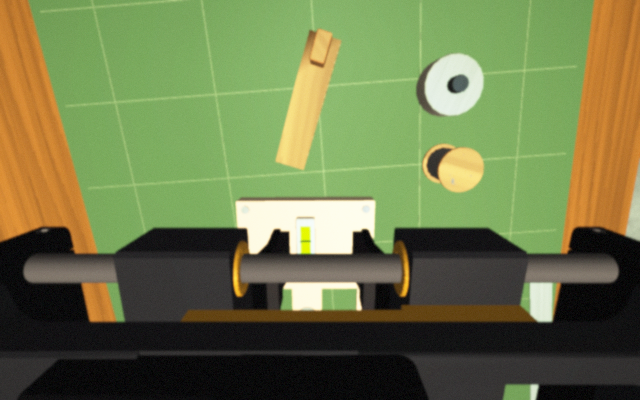

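```bash
python3 -c "
from h import *
crop(cv2.imread('pics/w3.png'),220,10,380,250,3.3,'w3c.png')
crop(cv2.imread('pics/s3.png'),370,220,450,280,8,'s3d.png')"
```

```text
(no output)
```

View pics/w3c.png

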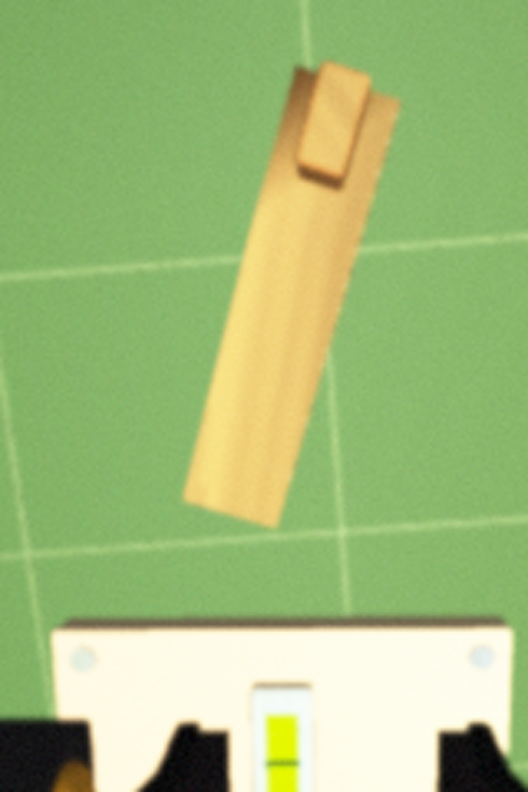

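View pics/s3d.png

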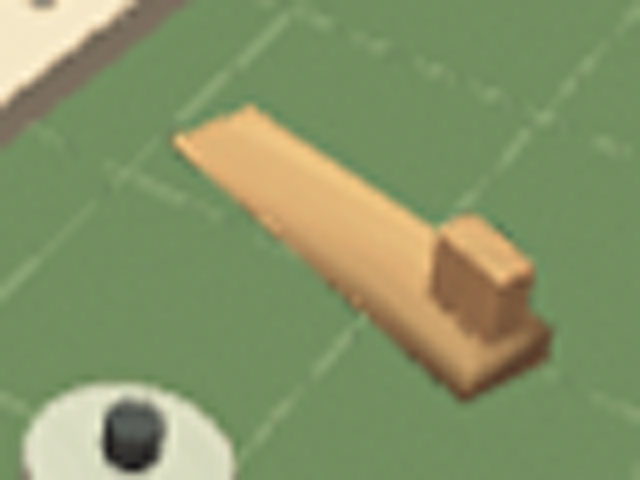

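Run:
```python
from h import *
w=cal('w3.png');s=get_calibration('scene')
W=lambda x,y:(w,x/3.3+220-.35,y/3.3+10-.35)
S=lambda x,y:(s,x/8+370-.44,y/8+220-.44)
print('blocktop',tri([W(334,121),S(485,251)]))
print('thin L(near)',tri([W(184,500),S(250,107)]),'thinR(far)',tri([W(277,527),S(175,142)]))
for p,z in (((322,62),.046),((372,77),.046),((343,178),.046),((298,163),.046),((184,500),.0018),((277,527),.0018),((298,66),.016),((401,100),.016)): print(plane(*W(*p),z))
for p in ((55,630),(513,630)): print('bed',plane(*W(*p),.041))
```

```text
blocktop (array([0.5673, 0.3319, 0.0441]), [array([0.15, 0.28]), array([ 0.12, -0.  ])])
thin L(near) (array([0.5024, 0.2153, 0.0016]), [array([0.17, 0.32]), array([0.15, 0.03])]) thinR(far) (array([0.536 , 0.2034, 0.0012]), [array([-0.15, -0.32]), array([-0.15, -0.04])])
[0.5647 0.3481 0.046 ]
[0.5794 0.3429 0.046 ]
[0.5687 0.3156 0.046 ]
[0.5553 0.3208 0.046 ]
[0.5023 0.2158 0.0018]
[0.5362 0.203  0.0018]
[0.5571 0.3554 0.016 ]
[0.5901 0.3429 0.016 ]
bed [0.4586 0.1785 0.041 ]
bed [0.6175 0.1668 0.041 ]
```

```bash
python3 -c "
from h import *
plan(.567,.332,.031,-21.3)"
```

```text
t=7.25 pos [0.556  0.1917 0.2301] rot [179.9689  -0.0239  -4.1809] F [ 0.7143 -0.1102  0.513 ] w 0.0351
shift cm [  0.07 -14.08  19.91] turn rad 0.299 rows 4.0
```

>>> {"fn": "carry_out", "kwargs": {"translation": [[0, -5, 0], [0.1, -10, 3], [0.1, -14.1, 7], [0.1, -14.1, 12], [0.1, -14.1, 13]], "turn": [0.15, 0.299, 0.299, 0.299, 0.299], "gripper": [0.5, 0.5, 0.5, 0.5, 0.5]}}

```text
time_s: 7.88
tool_pos: [0.5643, 0.332, 0.096]
tool_rot: [179.6, 0.2, -21.2]
force: [-1.4, -0.7, -0.0]
grip_width: 0.0436
```

>>> {"fn": "carry_out", "kwargs": {"translation": [[0, 0, 0], [0, 0, 0]], "turn": [0, 0], "gripper": [0.5, 0.5]}}

```text
time_s: 8.12
tool_pos: [0.5681, 0.3338, 0.1029]
tool_rot: [-179.8, -0.1, -21.2]
force: [0.2, 0.9, 0.2]
grip_width: 0.0435
```

```bash
python3 -c "
from h import *
plan(.567,.332,.031,-21.3)"
```

```text
t=8.12 pos [0.5681 0.3338 0.1029] rot [-179.8008   -0.1415  -21.2418] F [0.194  0.9241 0.1761] w 0.0435
shift cm [-0.04  0.2   7.19] turn rad 0.001 rows 2.0
```

>>> {"fn": "carry_out", "kwargs": {"translation": [[0, 0.1, 3.5], [0, 0.1, 6], [0, 0.1, 7], [0, 0.1, 7], [0, 0.1, 7]], "turn": [0, 0, 0, 0, 0], "gripper": [0.5, 0.5, 0.5, 0.5, 0.1], "squeeze": 40}}

```text
time_s: 8.75
tool_pos: [0.5669, 0.3337, 0.032]
tool_rot: [-179.9, -0.1, -21.2]
force: [-0.1, 0.3, -0.4]
grip_width: 0.039
```

>>> {"fn": "carry_out", "kwargs": {"translation": [[0, 0, 0], [0, 0, 0], [0, 0, 0], [0, 0, 0]], "turn": [0, 0, 0, 0], "gripper": [0.1, 0.1, 0.1, 0.1]}}

```text
time_s: 9.25
tool_pos: [0.566, 0.3333, 0.0306]
tool_rot: [-180.0, -0.0, -21.1]
force: [-0.7, -0.3, 3.3]
grip_width: 0.0157
```

```bash
python3 -c "
from h import *
plan(.5503,.332,.031,-4.1)"
```

```text
t=9.25 pos [0.566  0.3333 0.0306] rot [-179.9682   -0.0177  -21.1371] F [-0.6909 -0.3218  3.2716] w 0.0157
shift cm [-1.41  0.68 -0.04] turn rad -0.297 rows 2.0
```

>>> {"fn": "carry_out", "kwargs": {"translation": [[0, 0, -0.1], [-0.5, 0.2, -0.1], [-1, 0.45, -0.1], [-1.4, 0.6, -0.1], [-1.4, 0.6, -0.1]], "turn": [0, -0.1, -0.2, -0.297, -0.297], "gripper": [0.1, 0.1, 0.1, 0.1, 0.1]}}

```text
time_s: 9.88
tool_pos: [0.5499, 0.3326, 0.0308]
tool_rot: [180.0, 0.1, -4.2]
force: [-0.7, -0.0, -0.4]
grip_width: 0.0156
```

>>> {"fn": "carry_out", "kwargs": {"translation": [[0, 0, 0], [0, 0, 0]], "turn": [0, 0], "gripper": [0.1, 0.1]}}

```text
time_s: 10.12
tool_pos: [0.5507, 0.3325, 0.0311]
tool_rot: [180.0, -0.0, -4.2]
force: [0.3, 0.4, -1.0]
grip_width: 0.0157
```

```bash
python3 -c "
from h import *
plan(.5503,.332,.032,-4.1)
shot('scene','s4.png');shot('side','d5.png');
crop(cv2.imread('pics/s4.png'),330,180,450,270,6.5,'s4c.png')
crop(cv2.imread('pics/d5.png'),200,130,320,220,6.5,'d5c.png')"
```

```text
t=10.12 pos [0.5507 0.3325 0.0311] rot [179.9932  -0.0135  -4.1831] F [ 0.3173  0.379  -1.0495] w 0.0157
shift cm [-0.04  0.05 -0.09] turn rad -0.001 rows 1.0
```

View pics/s4c.png

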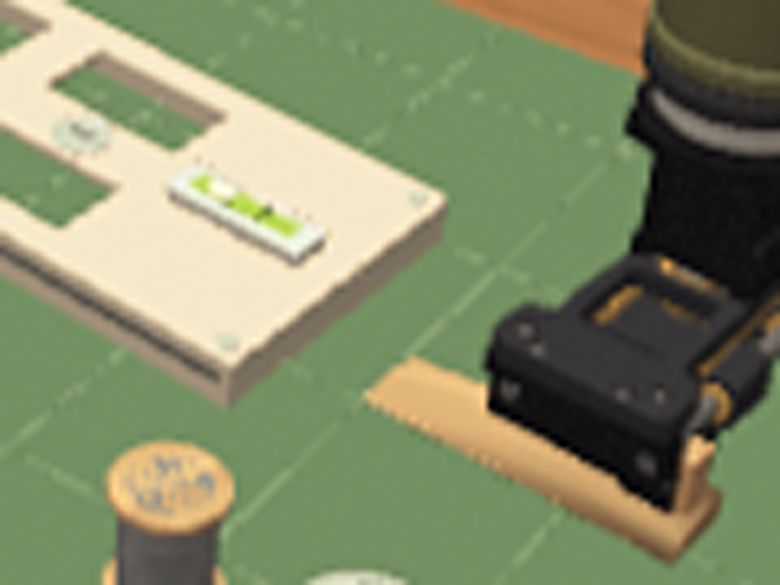

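View pics/d5c.png

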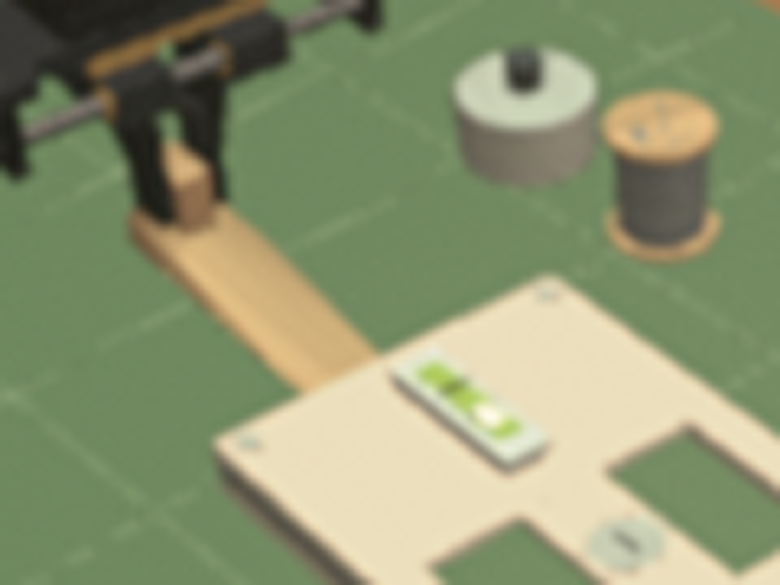

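>>> {"fn": "carry_out", "kwargs": {"translation": [[0, 2, 0], [0, 4, 0], [0, 5.5, 0], [0, 7, 0], [0, 8.5, 0]], "turn": [0, 0, 0, 0, 0], "gripper": [0.1, 0.1, 0.1, 0.1, 0.1]}}

```text
time_s: 10.85
tool_pos: [0.5449, 0.254, 0.0327]
tool_rot: [-179.4, -0.2, -4.0]
force: [1.3, 11.2, -2.1]
grip_width: 0.0154
```

>>> {"fn": "carry_out", "kwargs": {"translation": [[0, 0.5, 0], [0, 1, 0], [0, 1.5, 0], [0, 1.8, 0], [0, 1.8, 0]], "turn": [0, 0, 0, 0, 0], "gripper": [0.1, 0.1, 0.1, 0.1, 0.1]}}

```text
time_s: 11.48
tool_pos: [0.5432, 0.2345, 0.032]
tool_rot: [-179.6, -0.1, -4.0]
force: [0.5, 8.1, -3.3]
grip_width: 0.0157
```

```bash
python3 -c "
from h import *
plan(.5416,.2099,.031,-4.1)
shot('scene','s5.png');shot('side','d6.png');
crop(cv2.imread('pics/s5.png'),330,180,450,270,6.5,'s5c.png')
crop(cv2.imread('pics/d6.png'),200,130,320,220,6.5,'d6c.png')"
```

```text
t=11.47 pos [0.5432 0.2345 0.032 ] rot [-179.5745   -0.104    -4.0194] F [ 0.5259  8.0823 -3.3396] w 0.0157
shift cm [0.01 2.47 0.1 ] turn rad 0.001 rows 1.0
```

View pics/s5c.png

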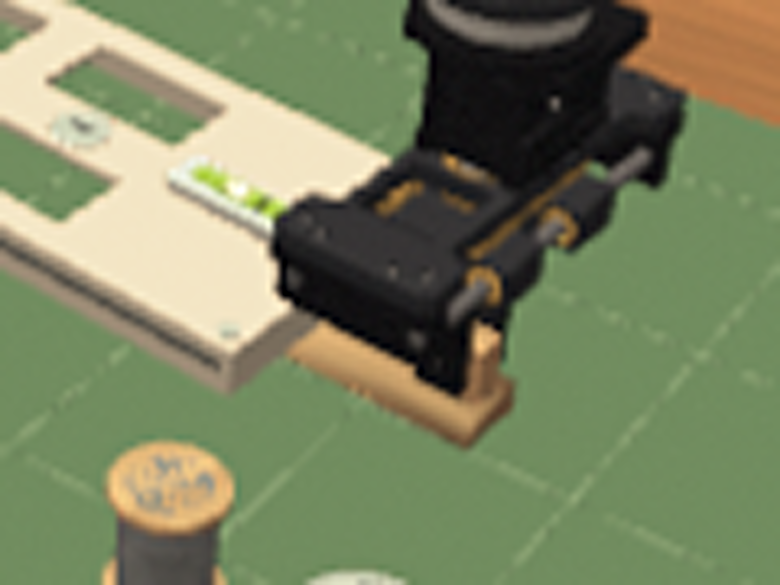

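View pics/d6c.png

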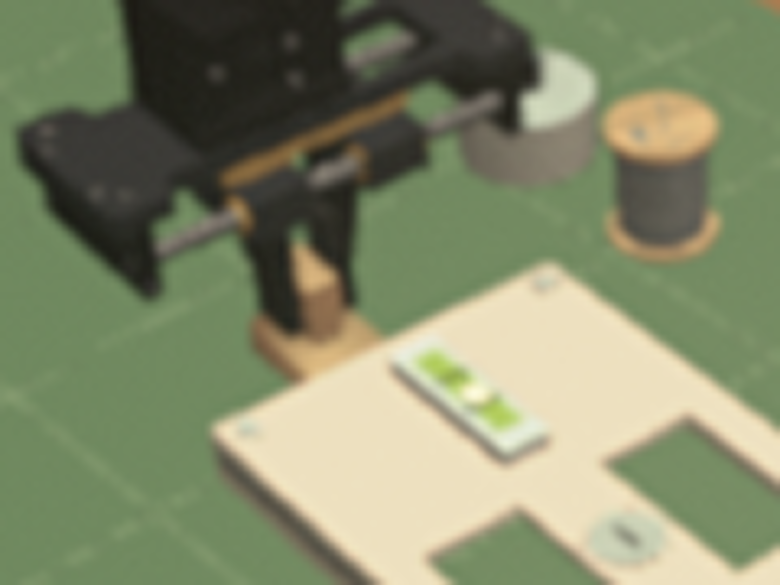

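>>> {"fn": "carry_out", "kwargs": {"translation": [[0, 0.6, 0], [0, 1.2, 0], [0, 1.8, 0], [0, 2.2, 0], [0, 2.2, 0]], "turn": [0, 0, 0, 0, 0], "gripper": [0.1, 0.1, 0.1, 0.1, 0.1]}}

```text
time_s: 12.2
tool_pos: [0.5414, 0.2117, 0.0316]
tool_rot: [-179.7, -0.1, -4.0]
force: [-0.1, 8.7, -4.5]
grip_width: 0.0158
```

```bash
python3 -c "
from h import *
plan(.5416,.2099,.031,-4.1)
shot('side','d7.png');
crop(cv2.imread('pics/d7.png'),240,170,300,215,12,'d7c.png')"
```

```text
t=12.20 pos [0.5414 0.2117 0.0316] rot [-179.6505   -0.0635   -4.0409] F [-0.0708  8.7321 -4.4617] w 0.0158
shift cm [0.03 0.18 0.06] turn rad 0.001 rows 1.0
```

View pics/d7c.png

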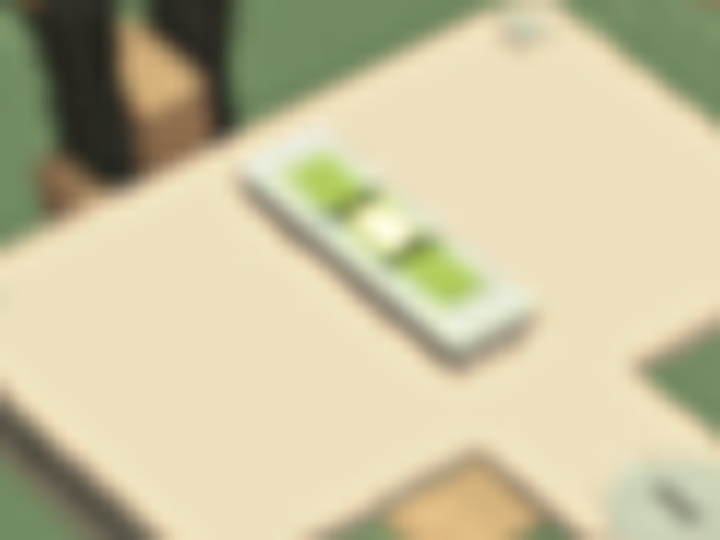

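>>> {"fn": "carry_out", "kwargs": {"translation": [[0, 0, 0], [0, 0, 0], [0, 0, 0], [0, 0, 0]], "turn": [0, 0, 0, 0], "gripper": [0.35, 0.35, 0.35, 0.35]}}

```text
time_s: 12.75
tool_pos: [0.5416, 0.2074, 0.0312]
tool_rot: [180.0, -0.0, -4.2]
force: [0.3, 0.0, -0.8]
grip_width: 0.0299
```

>>> {"fn": "carry_out", "kwargs": {"translation": [[0, 0, -2], [0, 0, -6], [0, 0, -11], [0, 0, -17], [0, 3, -20]], "turn": [0, 0, 0, 0, 0], "gripper": [0.35, 0.35, 0.35, 0.35, 0.35]}}

```text
time_s: 13.38
tool_pos: [0.5406, 0.1805, 0.2363]
tool_rot: [-179.8, -0.3, -3.9]
force: [0.3, -0.4, -0.9]
grip_width: 0.0301
```

```bash
python3 -c "
from h import *
plan(.53,-.02,.25,-4.1)
shot('side','d8.png');
crop(cv2.imread('pics/d8.png'),240,170,300,215,12,'d8c.png')"
```

```text
t=13.38 pos [0.5406 0.1805 0.2363] rot [-179.7573   -0.3098   -3.8928] F [ 0.2773 -0.4352 -0.9061] w 0.0301
shift cm [ 0.31 20.07 -1.37] turn rad 0.004 rows 4.0
```

View pics/d8c.png

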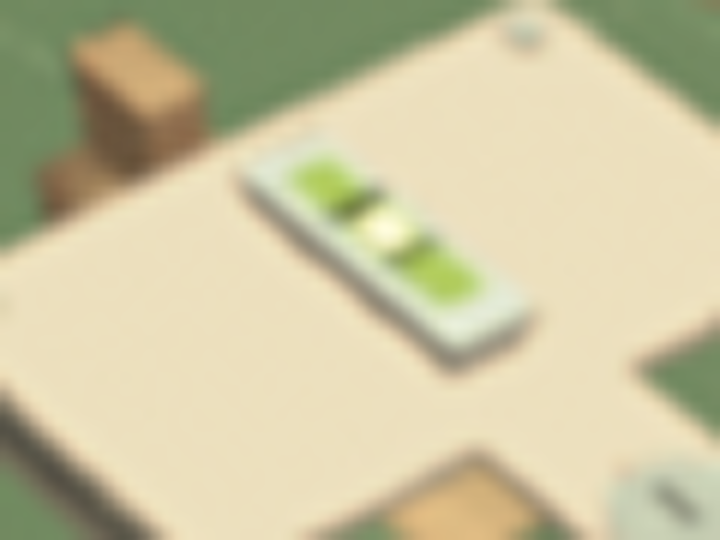

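>>> {"fn": "carry_out", "kwargs": {"translation": [[0, 5, 0], [-0.5, 11, -1], [-1, 17, -1.4], [-1, 23, -1.4], [-1, 28, -1.4]], "turn": [0, 0, 0, 0, 0], "gripper": [0.35, 0.35, 0.35, 0.35, 0.35]}}

```text
time_s: 14.05
tool_pos: [0.5087, -0.1035, 0.2465]
tool_rot: [-179.9, -0.1, -4.3]
force: [-0.6, -0.2, -0.1]
grip_width: 0.0302
```

>>> {"fn": "carry_out", "kwargs": {"translation": [[0, 0, 0], [0, 0, 0], [0, 0, 0]], "turn": [0, 0, 0], "gripper": [0.35, 0.35, 0.35]}}

```text
time_s: 14.42
tool_pos: [0.5095, -0.0988, 0.2453]
tool_rot: [-180.0, -0.0, -4.0]
force: [-0.2, 1.2, 0.2]
grip_width: 0.0305
```

```bash
python3 -c "
from h import *
plan(.5,-.38,.25,-4.1)
shot('wrist','w5.png')
crop(cv2.imread('pics/w5.png'),220,0,420,230,3,'w5c.png')"
```

```text
t=14.43 pos [ 0.5095 -0.0988  0.2453] rot [-179.969    -0.0061   -3.966 ] F [-0.1669  1.2392  0.2236] w 0.0305
shift cm [ 0.99 28.12 -0.47] turn rad 0.002 rows 5.0
```

View pics/w5c.png

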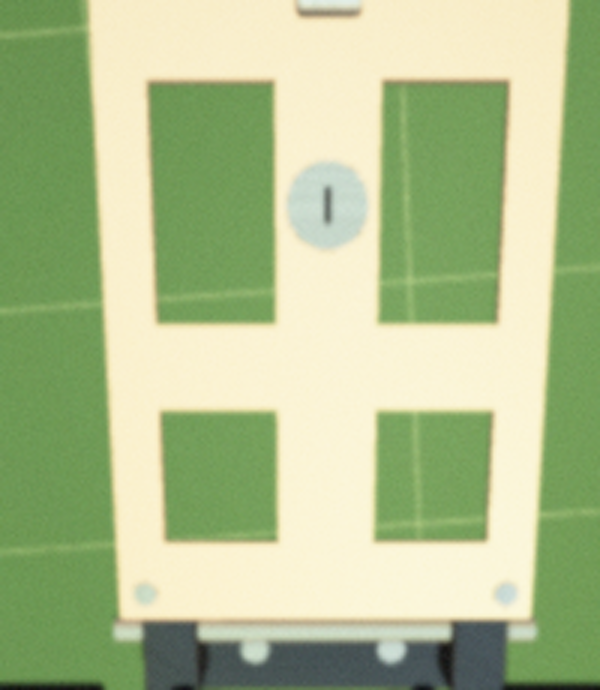

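Run:
```python
from h import *
w=cal('w5.png')
W=lambda x,y:(w,x/3+220-.33,y/3-.33)
Q={'long_a':((147,81),(275,81),(275,323),(157,324)),'long_b':((383,81),(510,81),(498,323),(378,323)),'short_a':((160,411),(278,411),(278,541),(166,541)),'short_b':((376,411),(494,411),(487,541),(374,541))}
N={'long_a':(-.04,-.01,.04),'long_b':(.04,-.01,.04),'short_a':(-.04,-.105,.025),'short_b':(.04,-.105,.025)}
for z in (.046,.05,.054):
  A=[];B=[]
  for k,q in Q.items():
    P=np.array([plane(*W(*p),z)[:2] for p in q]); A+=list(P)
    x,y,h=N[k]; B+=[(x-.022,y+h),(x+.022,y+h),(x+.022,y-h),(x-.022,y-h)]
    if z==.05: print(k,P.mean(0), [np.linalg.norm(P[i]-P[(i+1)%4]).round(4) for i in range(4)])
  A=np.array(A);B=np.array(B)
  M,_=cv2.estimateAffinePartial2D(B*1000,A*1000)
  s=np.hypot(M[0,0],M[1,0]);print(z,'scale',s,'yaw',np.degrees(np.arctan2(M[1,0],M[0,0])),'org',M[:,2])
  if z==.05:
    for k,(x,y,h) in N.items(): print(k,M@[x*1000,y*1000,1])
    print('resid',np.abs((M@np.c_[B*1000,np.ones(16)].T).T-A*1000).max())
# height from two views: hinge corners & level
s=cal('d8.png')
```

```text
0.046 scale 1.0058236540247139 yaw -3.9310978184757244 org [527.9767  32.8884]
long_a [0.4871 0.0252] [np.float64(0.0435), np.float64(0.0788), np.float64(0.0427), np.float64(0.0791)]
long_b [0.5671 0.0197] [np.float64(0.0432), np.float64(0.0788), np.float64(0.0434), np.float64(0.0788)]
short_a [ 0.4809 -0.0694] [np.float64(0.0436), np.float64(0.0488), np.float64(0.0429), np.float64(0.0488)]
short_b [ 0.5605 -0.075 ] [np.float64(0.0436), np.float64(0.0488), np.float64(0.0433), np.float64(0.0488)]
0.05 scale 0.9944418588655588 yaw -3.9310966539828893 org [527.8243  32.1597]
long_a [487.4584  24.9657]
long_b [566.8266  19.5116]
short_a [480.9817 -69.284 ]
short_b [560.3499 -74.7381]
resid 0.9637404504478013
0.054 scale 0.9830600312410535 yaw -3.9310958109547336 org [527.6718  31.4309]
```

>>> {"fn": "carry_out", "kwargs": {"translation": [[0, 6, 0], [0, 12, 0], [0, 18, 0], [0, 24, 0], [0, 30, 0]], "turn": [0, 0, 0, 0, 0], "gripper": [0.35, 0.35, 0.35, 0.35, 0.35]}}

```text
time_s: 15.1
tool_pos: [0.489, -0.4, 0.2448]
tool_rot: [-180.0, -0.0, -3.9]
force: [1.3, -0.3, 1.0]
grip_width: 0.0307
```

>>> {"fn": "carry_out", "kwargs": {"translation": [[0, 4, 0], [0, 4, 0], [0, 4, 0], [0, 4, 0]], "turn": [0, 0, 0, 0], "gripper": [0.35, 0.35, 0.35, 0.35]}}

```text
time_s: 15.6
tool_pos: [0.4863, -0.4375, 0.245]
tool_rot: [-179.9, -0.0, -3.9]
force: [0.0, 0.3, 0.4]
grip_width: 0.0305
```

```bash
python3 -c "
from h import *
plan(.5,-.38,.25,-4.1)
shot('wrist','w6.png');shot('side','d9.png')
crop(cv2.imread('pics/w6.png'),190,0,450,230,3,'w6c.png')"
```

```text
t=15.60 pos [ 0.4863 -0.4375  0.245 ] rot [-179.9162   -0.0354   -3.9246] F [0.0295 0.3325 0.4086] w 0.0305
shift cm [ 0.97 -5.83 -0.5 ] turn rad 0.003 rows 1.0
```

View pics/w6c.png

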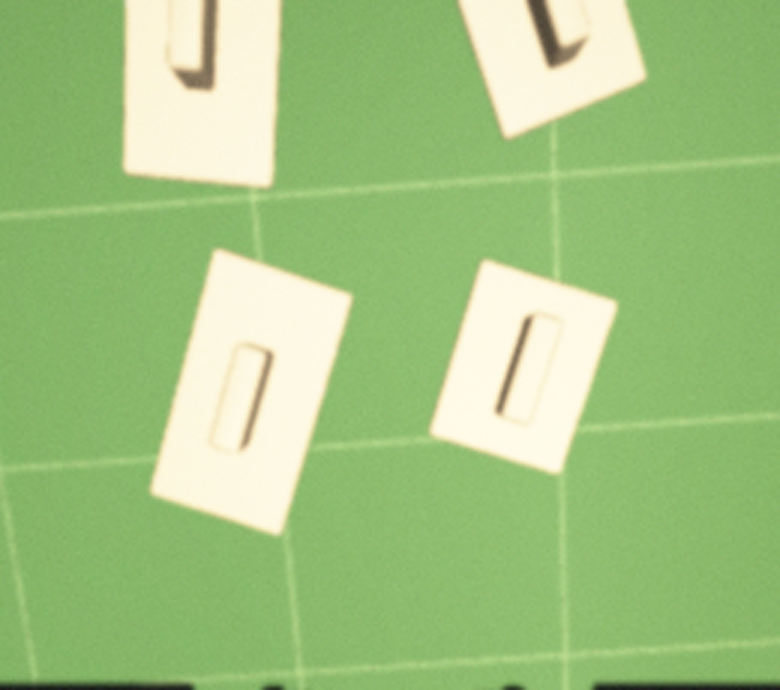

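View pics/d9.png

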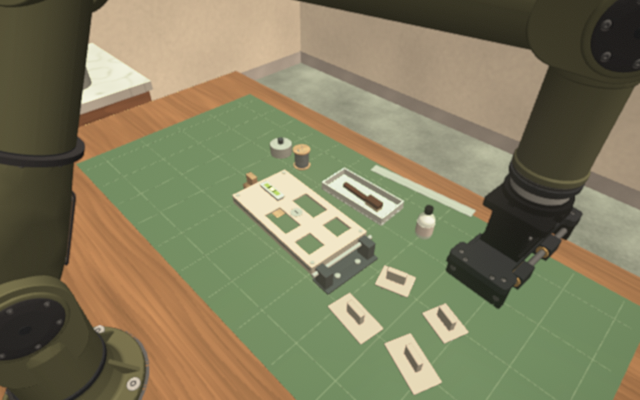

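```bash
cat >> h.py <<'E'
def covers(c,im,z=.020,rows=228,verbose=True):
    """flange outlines by colour; returns list of (cx,cy,yaw_of_own_y,len,wid)"""
    hsv=cv2.cvtColor(im,cv2.COLOR_BGR2HSV); green=((hsv[...,0]>35)&(hsv[...,0]<90)&(hsv[...,1]>50))
    m=(~green).astype(np.uint8); m[rows:]=0
    out=[]
    for k in cv2.findContours(m,cv2.RETR_EXTERNAL,cv2.CHAIN_APPROX_NONE)[0]:
        if cv2.contourArea(k)<900: continue
        x,y,w,h=cv2.boundingRect(k)
        if x<=1 or y<=1 or x+w>=639 or y+h>=rows-1: continue
        P=np.array([plane(c,u,v,z)[:2]*1000 for u,v in k[:,0]],np.float32)
        (a,b),(p,q),t=cv2.minAreaRect(P)
        if p<q: p,q,t=q,p,t+90
        t=(t)%180
        out.append((a/1000,b/1000,t,p,q))
        if verbose: print('px',(x,y,w,h),'centre %.4f %.4f owny_dir %.1f jawyaw %.1f len %.1f wid %.1f'%(a/1000,b/1000,t,t-90,p,q))
    return out
E
python3 - <<'E'
from h import *
c=cal('w6.png');im=cv2.imread('pics/w6.png')
covers(c,im)
W=lambda x,y:(c,x/3+190-.33,y/3-.33)
d=cal('d9.png');crop(cv2.imread('pics/d9.png'),370,290,470,400,6,'d9c.png')
E
```

```text
px (333, 87, 63, 71) centre 0.5423 -0.3744 owny_dir 69.2 jawyaw -20.8 len 70.8 wid 56.9
px (240, 83, 68, 95) centre 0.4330 -0.3775 owny_dir 67.7 jawyaw -22.3 len 100.9 wid 56.9
```

View pics/d9c.png

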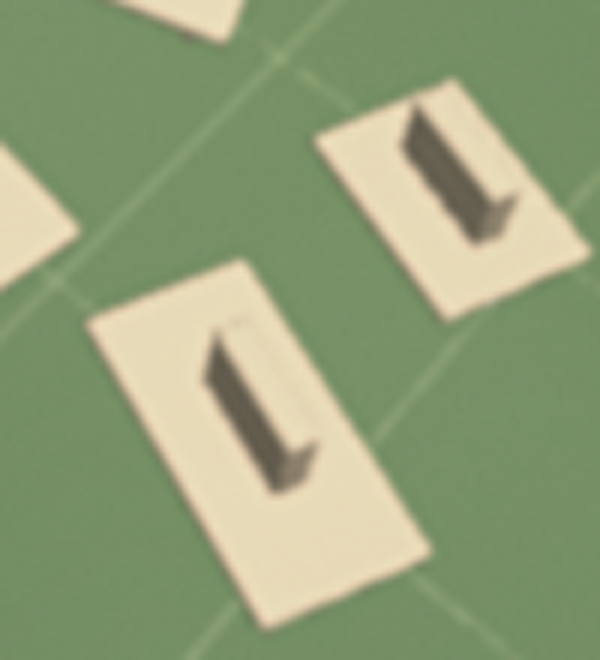

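Run:
```python
from h import *
c=cal('w6.png');d=cal('d9.png')
W=lambda x,y:(c,x/3+190-.33,y/3-.33)
D=lambda x,y:(d,x/6+370-.42,y/6+290-.42)
print(tri([W(245,343),D(217,330)]),tri([W(210,445),D(288,462)]))
print('flange corners',tri([W(216,250),D(242,258)]),tri([W(150,492),D(265,630)]),tri([W(352,296),D(432,550)]) )
print('S2 rib',tri([W(530,314),D(417,103)]),tri([W(497,412),D(488,212)]))
print('rib top ctr .048', plane(*W(241,398),.048),plane(*W(532,369),.048))
```

```text
(array([ 0.4376, -0.357 ,  0.0461]), [array([-0.29, -0.72]), array([0.44, 0.23])]) (array([ 0.4202, -0.3937,  0.0438]), [array([-0.06, -0.13]), array([0.09, 0.04])])
flange corners (array([ 0.4394, -0.3429,  0.081 ]), [array([ 4.13, 14.23]), array([-6.86, -4.75])]) (array([ 0.3887, -0.4126,  0.02  ]), [array([-0., -0.]), array([0., 0.])]) (array([ 0.4787, -0.3801, -0.0515]), [array([ 5.13, 31.68]), array([-20.11, -15.23])])
S2 rib (array([ 0.5418, -0.355 ,  0.051 ]), [array([0.01, 0.02]), array([-0.01, -0.  ])]) (array([ 0.5296, -0.3894,  0.0429]), [array([0.14, 0.3 ]), array([-0.21, -0.06])])
rib top ctr .048 [ 0.4346 -0.3772  0.048 ] [ 0.5424 -0.3742  0.048 ]
```

```bash
python3 -c "
from h import *
plan(.5424,-.3744,.030,-20.8)
d=cal('d9.png');print('bottle',plane(d,426,236,0),plane(d,429,209,.085))"
```

```text
t=15.70 pos [ 0.486  -0.4379  0.2453] rot [-179.9446   -0.0479   -3.9601] F [-0.7932 -0.4652  0.2199] w 0.0307
shift cm [ 5.19 -6.73 21.53] turn rad 0.294 rows 4.0
bottle [ 0.7268 -0.2111  0.    ] [ 0.7219 -0.2046  0.085 ]
```

>>> {"fn": "carry_out", "kwargs": {"translation": [[2.6, -3.4, 3], [5.2, -6.7, 7], [5.2, -6.7, 12], [5.2, -6.7, 16], [5.2, -6.7, 16]], "turn": [0.15, 0.294, 0.294, 0.294, 0.294], "gripper": [0.4, 0.4, 0.4, 0.4, 0.4]}}

```text
time_s: 16.32
tool_pos: [0.5403, -0.3737, 0.0822]
tool_rot: [-179.9, 0.3, -20.9]
force: [0.8, 0.1, 0.3]
grip_width: 0.0345
```

>>> {"fn": "carry_out", "kwargs": {"translation": [[0, 0, 0], [0, 0, 0]], "turn": [0, 0], "gripper": [0.4, 0.4]}}

```text
time_s: 16.58
tool_pos: [0.5426, -0.3776, 0.0877]
tool_rot: [180.0, -0.2, -21.0]
force: [0.6, -0.8, 0.0]
grip_width: 0.0349
```

```bash
python3 -c "
from h import *
plan(.5424,-.3744,.030,-20.8)
shot('side','d10.png')"
```

```text
t=16.57 pos [ 0.5426 -0.3776  0.0877] rot [179.978   -0.2216 -20.969 ] F [ 0.6207 -0.8346  0.0036] w 0.0349
shift cm [-0.13 -0.29  5.77] turn rad -0.003 rows 1.0
```

View pics/d10.png

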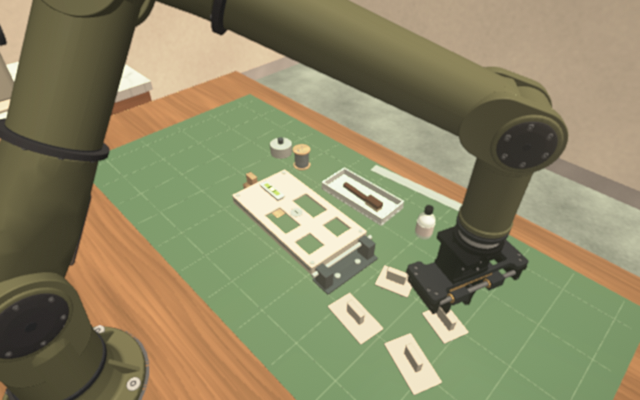

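>>> {"fn": "carry_out", "kwargs": {"translation": [[-0.1, -0.1, 3], [-0.1, -0.1, 5], [-0.1, -0.1, 5.6], [-0.1, -0.1, 5.6], [-0.1, -0.1, 5.6]], "turn": [0, 0, 0, 0, 0], "gripper": [0.4, 0.4, 0.4, 0.4, 0.4]}}

```text
time_s: 17.25
tool_pos: [0.5413, -0.3758, 0.0298]
tool_rot: [180.0, -0.1, -21.0]
force: [-0.5, -0.2, 0.5]
grip_width: 0.035
```

```bash
python3 -c "
from h import *
plan(.5424,-.3744,.030,-20.8)"
```

```text
t=17.25 pos [ 0.5413 -0.3758  0.0298] rot [179.9795  -0.0706 -20.9779] F [-0.4935 -0.2239  0.5411] w 0.0350
shift cm [ 0.05 -0.17 -0.02] turn rad -0.003 rows 1.0
```

>>> {"fn": "carry_out", "kwargs": {"translation": [[0, -0.15, 0], [0, -0.15, 0], [0, -0.15, 0], [0, -0.15, 0], [0, -0.15, 0]], "turn": [0, 0, 0, 0, 0], "gripper": [0.4, 0.05, 0.05, 0.05, 0.05], "squeeze": 45}}

```text
time_s: 17.88
tool_pos: [0.5415, -0.3739, 0.0292]
tool_rot: [-180.0, -0.0, -21.0]
force: [1.3, -0.0, 0.3]
grip_width: 0.012
```

```bash
python3 -c "
from h import *
plan(.5605,-.0748,.13,-3.93)"
```

```text
t=17.88 pos [ 0.5415 -0.3739  0.0292] rot [-179.9988   -0.0063  -20.9665] F [ 1.266  -0.0443  0.343 ] w 0.0120
shift cm [ -8.93 -28.61 -10.08] turn rad -0.297 rows 6.0
```

>>> {"fn": "carry_out", "kwargs": {"translation": [[0, 0, -4], [0, 0, -8.5], [-1.8, -5.8, -11], [-3.6, -11.6, -11], [-5.4, -17.3, -11]], "turn": [0, 0, -0.1, -0.2, -0.297], "gripper": [0.05, 0.05, 0.05, 0.05, 0.05]}}

```text
time_s: 18.5
tool_pos: [0.5531, -0.1912, 0.1395]
tool_rot: [-180.0, -0.1, -3.8]
force: [1.4, 0.8, -0.2]
grip_width: 0.0119
```

```bash
python3 -c "
from h import *
plan(.5605,-.0748,.10,-3.93)"
```

```text
t=18.50 pos [ 0.5531 -0.1912  0.1395] rot [-179.9728   -0.0637   -3.7932] F [ 1.3852  0.794  -0.231 ] w 0.0119
shift cm [ -0.03 -11.66   3.95] turn rad 0.002 rows 2.0
```

>>> {"fn": "carry_out", "kwargs": {"translation": [[0, -5, 0], [0, -9, 1.5], [0, -11.6, 3], [0, -11.6, 3.9], [0, -11.6, 3.9]], "turn": [0, 0, 0, 0, 0], "gripper": [0.05, 0.05, 0.05, 0.05, 0.05]}}

```text
time_s: 19.12
tool_pos: [0.5602, -0.0788, 0.0997]
tool_rot: [179.9, 0.1, -4.0]
force: [-0.1, -0.1, -0.8]
grip_width: 0.0118
```

>>> {"fn": "carry_out", "kwargs": {"translation": [[0, 0, 0], [0, 0, 0], [0, 0, 0]], "turn": [0, 0, 0], "gripper": [0.05, 0.05, 0.05]}}

```text
time_s: 19.5
tool_pos: [0.5611, -0.078, 0.1005]
tool_rot: [-180.0, -0.0, -4.0]
force: [0.6, -0.1, 0.0]
grip_width: 0.0117
```

```bash
python3 -c "
from h import *
plan(.5605,-.0748,.0632,-3.93)
shot('wrist','w7.png');shot('side','d11.png');shot('scene','s11.png')
crop(cv2.imread('pics/d11.png'),290,170,410,270,6,'d11c.png')
crop(cv2.imread('pics/s11.png'),270,140,370,230,6,'s11c.png')"
```

```text
t=19.50 pos [ 0.5611 -0.078   0.1005] rot [-179.9923   -0.038    -4.0129] F [ 0.6277 -0.1465  0.0347] w 0.0117
shift cm [-0.08 -0.31  3.73] turn rad -0.001 rows 1.0
```

View pics/w7.png

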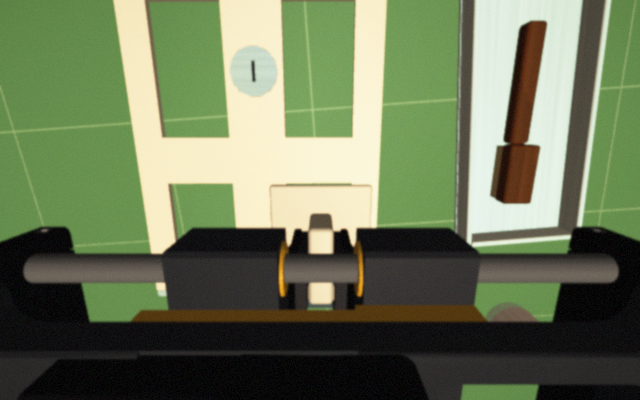

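View pics/d11c.png

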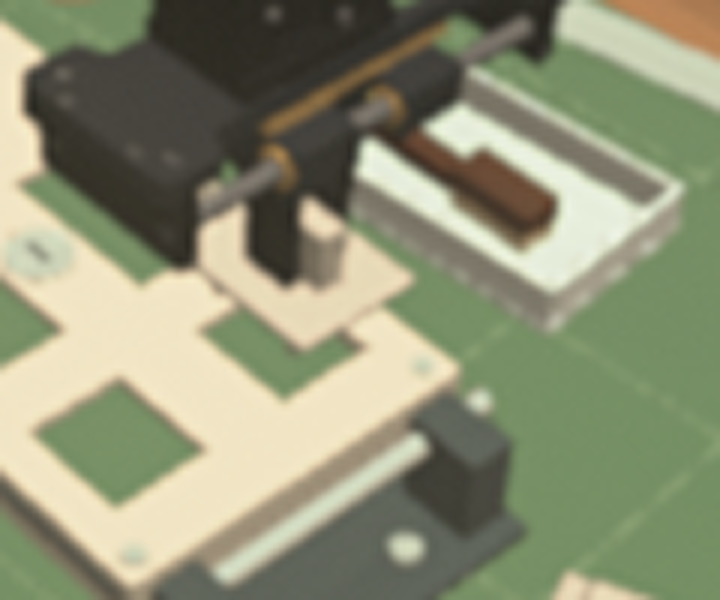

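View pics/s11c.png

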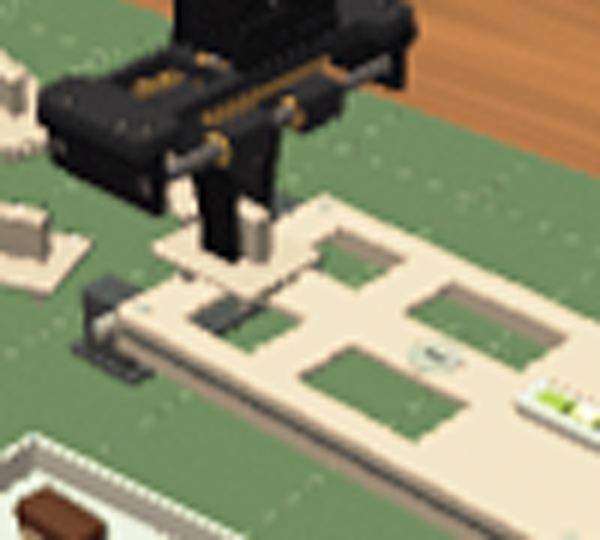

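```bash
python3 -c "
from h import *
c=cal('w7.png')
a=plane(c,270.5,185.5,.0913);b=plane(c,371.5,185.5,.0913);print(a,b,np.linalg.norm(a-b))
t=np.radians(-3.97);u=np.array([np.cos(t),np.sin(t)]);v=np.array([-u[1],u[0]])
print('cover centre',(a+b)[:2]/2-.035*v)
# long_a/b bottom edge check
for p in ((161.5,137),(229,137),(284,137),(353,136.5),(170,184),(234,184)): print(p,plane(c,*p,.05))
"
```

```text
[ 0.5369 -0.0419  0.0913] [ 0.5912 -0.0457  0.0913] 0.054491691132892796
cover centre [ 0.5616 -0.0787]
(161.5, 137) [ 0.4624 -0.0129  0.05  ]
(229, 137) [ 0.5062 -0.0159  0.05  ]
(284, 137) [ 0.5418 -0.0185  0.05  ]
(353, 136.5) [ 0.5866 -0.0213  0.05  ]
(170, 184) [ 0.462 -0.044  0.05 ]
(234, 184) [ 0.505 -0.047  0.05 ]
```

>>> {"fn": "carry_out", "kwargs": {"translation": [[-0.06, -0.3, 1], [-0.06, -0.3, 1.9], [-0.06, -0.3, 1.9], [-0.06, -0.3, 1.9]], "turn": [0, 0, 0, 0], "gripper": [0.05, 0.05, 0.05, 0.05]}}

```text
time_s: 20.15
tool_pos: [0.5605, -0.0744, 0.081]
tool_rot: [180.0, 0.0, -4.0]
force: [0.1, -0.4, -1.0]
grip_width: 0.0116
```

```bash
python3 -c "
from h import *
plan(.5605,-.0749,.0632,-3.93)"
```

```text
t=20.15 pos [ 0.5605 -0.0744  0.081 ] rot [179.985    0.0077  -3.9616] F [ 0.1001 -0.4205 -1.0196] w 0.0116
shift cm [0.   0.05 1.78] turn rad -0.001 rows 1.0
```

>>> {"fn": "carry_out", "kwargs": {"translation": [[0, 0.03, 0.5], [0, 0.03, 1.0], [0, 0.03, 1.3], [0, 0.03, 1.6]], "turn": [0, 0, 0, 0], "gripper": [0.05, 0.05, 0.05, 0.05]}}

```text
time_s: 20.65
tool_pos: [0.5609, -0.0746, 0.0652]
tool_rot: [-180.0, -0.1, -4.0]
force: [0.2, -0.1, -2.9]
grip_width: 0.0118
```

>>> {"fn": "carry_out", "kwargs": {"translation": [[0, 0, 0.15], [0, 0, 0.3], [0, 0, 0.4]], "turn": [0, 0, 0], "gripper": [0.05, 0.05, 0.05]}}

```text
time_s: 21.02
tool_pos: [0.56, -0.0745, 0.0629]
tool_rot: [-179.9, 0.1, -4.0]
force: [-8.8, 1.6, 22.9]
grip_width: 0.0119
```

```bash
python3 -c "
from h import *
plan(.5605,-.0749,.0632,-3.93)
shot('side','d12.png');shot('scene','s12.png')
crop(cv2.imread('pics/d12.png'),230,170,410,270,4.4,'d12c.png')
crop(cv2.imread('pics/s12.png'),270,140,370,230,6,'s12c.png')"
```

```text
t=21.02 pos [ 0.56   -0.0745  0.0629] rot [-179.8953    0.1166   -3.9523] F [-8.7812  1.55   22.8687] w 0.0119
shift cm [ 0.05  0.04 -0.03] turn rad -0.0 rows 1.0
```

View pics/d12c.png

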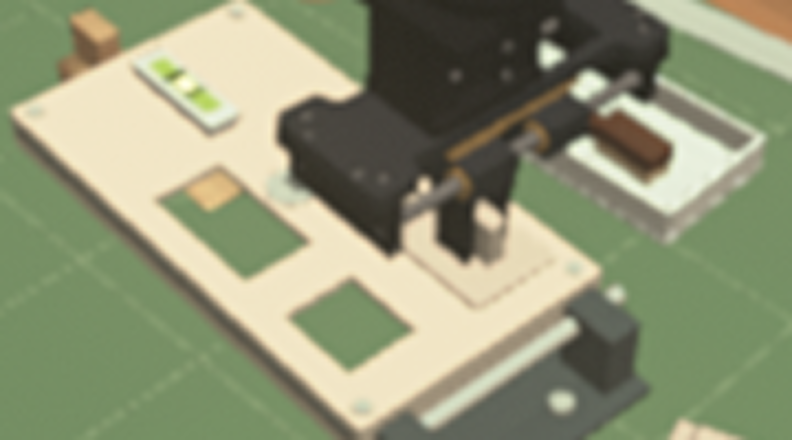

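View pics/s12c.png

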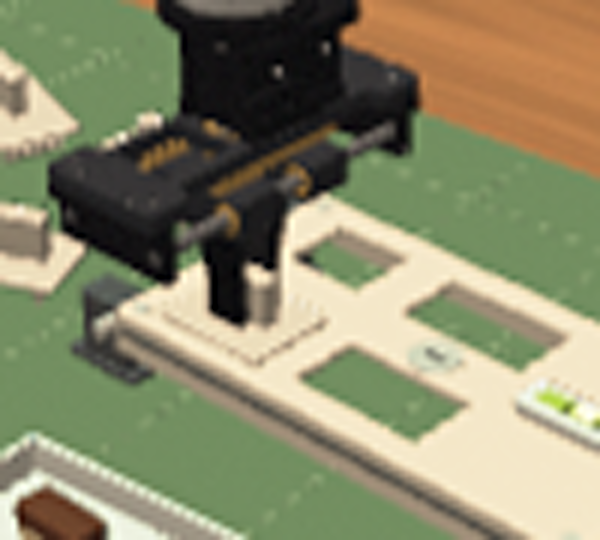

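>>> {"fn": "carry_out", "kwargs": {"translation": [[0, 0, 0], [0, 0, 0], [0, 0, -0.3]], "turn": [0, 0, 0], "gripper": [0.05, 0.05, 0.05]}}

```text
time_s: 21.5
tool_pos: [0.5602, -0.0745, 0.064]
tool_rot: [-180.0, 0.0, -4.0]
force: [4.0, 0.5, -10.6]
grip_width: 0.0114
```

>>> {"fn": "carry_out", "kwargs": {"translation": [[0, 0, 0], [0, 0, 0], [0, 0, 0], [0, 0, -5], [0, 0, -11]], "turn": [0, 0, 0, 0, 0], "gripper": [0.35, 0.35, 0.35, 0.35, 0.35]}}

```text
time_s: 22.12
tool_pos: [0.5595, -0.0744, 0.1744]
tool_rot: [179.9, 0.2, -4.0]
force: [1.5, 0.9, 0.0]
grip_width: 0.0304
```

```bash
python3 -c "
from h import *
plan(.50,-.30,.22,-3.93)
shot('side','d13.png');shot('scene','s13.png')
crop(cv2.imread('pics/d13.png'),230,170,410,280,4.4,'d13c.png')
crop(cv2.imread('pics/s13.png'),230,140,370,240,5,'s13c.png')"
```

```text
t=22.12 pos [ 0.5595 -0.0744  0.1744] rot [179.9489   0.1542  -3.9625] F [1.4972 0.8906 0.0089] w 0.0304
shift cm [-4.38 22.92 -4.56] turn rad -0.001 rows 4.0
```

View pics/d13c.png

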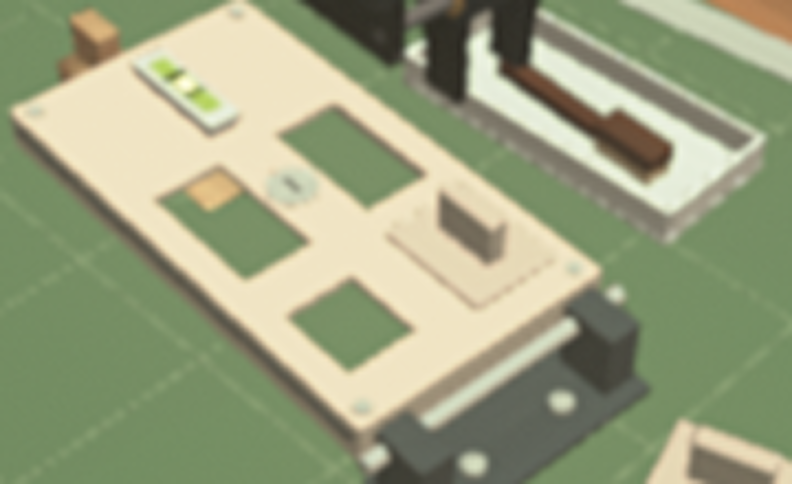

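View pics/s13c.png

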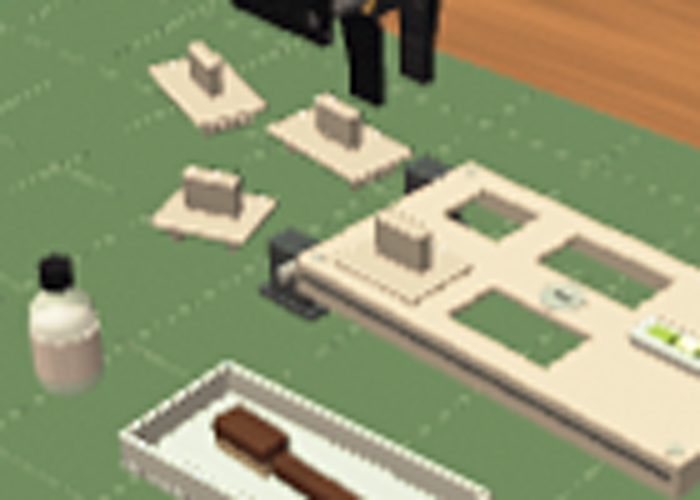

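>>> {"fn": "carry_out", "kwargs": {"translation": [[-1.5, 6, -3], [-3, 12, -6], [-5, 18, -7], [-6, 24, -7], [-6, 27.5, -7]], "turn": [0, 0, 0, 0, 0], "gripper": [0.4, 0.4, 0.4, 0.4, 0.4]}}

```text
time_s: 22.85
tool_pos: [0.4803, -0.3476, 0.2447]
tool_rot: [180.0, -0.1, -4.1]
force: [0.2, 0.3, 0.2]
grip_width: 0.0349
```

>>> {"fn": "carry_out", "kwargs": {"translation": [[0, 0, 0], [0, 0, 0], [0, 0, 0]], "turn": [0, 0, 0], "gripper": [0.4, 0.4, 0.4]}}

```text
time_s: 23.22
tool_pos: [0.4827, -0.3428, 0.2438]
tool_rot: [-179.9, 0.0, -3.8]
force: [0.2, -0.7, 0.3]
grip_width: 0.0344
```

```bash
python3 -c "
from h import *
c,im=shot('wrist','w8.png')
print(covers(c,im) and '')
plan(.548,-.252,.03,-4)"
```

```text
px (344, 55, 65, 77) centre 0.5546 -0.2487 owny_dir 107.8 jawyaw 17.8 len 70.8 wid 56.8
px (245, 52, 53, 94) centre 0.4301 -0.2473 owny_dir 81.1 jawyaw -8.9 len 100.9 wid 56.9
px (507, 12, 79, 50) centre 0.7429 -0.1976 owny_dir 14.2 jawyaw -75.8 len 86.6 wid 41.9

t=23.27 pos [ 0.4828 -0.3429  0.2439] rot [-179.9379   -0.0107   -3.764 ] F [ 0.3542 -0.3872 -0.3799] w 0.0348
shift cm [ 5.91 -9.49 21.39] turn rad 0.004 rows 4.0
```

View pics/w8.png

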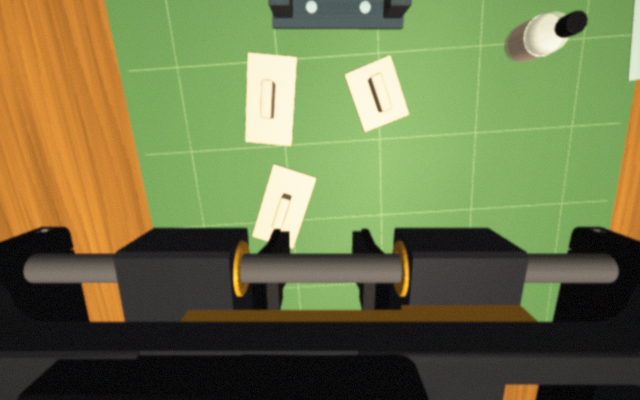

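```bash
python3 -c "
from h import *
plan(.5546,-.2487,.029,17.8)
c=cal('w8.png');crop(cv2.imread('pics/w8.png'),330,40,420,140,6,'w8c.png')"
```

```text
t=23.27 pos [ 0.4828 -0.3429  0.2439] rot [-179.9379   -0.0107   -3.764 ] F [ 0.3542 -0.3872 -0.3799] w 0.0348
shift cm [ 6.55 -9.87 21.49] turn rad -0.376 rows 4.0
```

View pics/w8c.png

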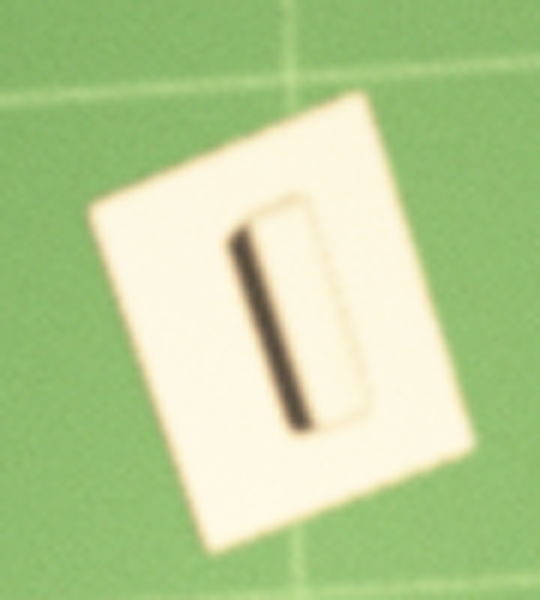

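>>> {"fn": "carry_out", "kwargs": {"translation": [[3, -4.5, 3], [6.6, -9.8, 6], [6.6, -9.8, 11], [6.6, -9.8, 15], [6.6, -9.8, 15]], "turn": [-0.18, -0.36, -0.376, -0.376, -0.376], "gripper": [0.4, 0.4, 0.4, 0.4, 0.4]}}

```text
time_s: 23.9
tool_pos: [0.5526, -0.2487, 0.0913]
tool_rot: [-179.8, 0.3, 17.7]
force: [0.4, 0.2, 0.0]
grip_width: 0.0347
```

>>> {"fn": "carry_out", "kwargs": {"translation": [[0, 0, 0], [0, 0, 2], [0, 0, 3], [0, 0, 3]], "turn": [0, 0, 0, 0], "gripper": [0.4, 0.4, 0.4, 0.4]}}

```text
time_s: 24.4
tool_pos: [0.5536, -0.2513, 0.0632]
tool_rot: [-179.9, 0.1, 17.6]
force: [0.1, 0.5, -0.1]
grip_width: 0.0349
```

```bash
python3 -c "
from h import *
plan(.5546,-.2487,.029,17.8)"
```

```text
t=24.40 pos [ 0.5536 -0.2513  0.0632] rot [-179.9361    0.0785   17.5807] F [ 0.1251  0.4869 -0.1243] w 0.0349
shift cm [ 0.17 -0.21  3.42] turn rad -0.004 rows 1.0
```

>>> {"fn": "carry_out", "kwargs": {"translation": [[0.1, -0.2, 2], [0.1, -0.2, 3.4], [0.1, -0.2, 3.4], [0.1, -0.2, 3.4]], "turn": [0, 0, 0, 0], "gripper": [0.4, 0.4, 0.4, 0.4]}}

```text
time_s: 24.9
tool_pos: [0.5543, -0.2493, 0.0294]
tool_rot: [-180.0, 0.0, 17.6]
force: [-0.0, -0.5, -0.5]
grip_width: 0.0348
```

>>> {"fn": "carry_out", "kwargs": {"translation": [[0, 0, 0], [0, 0, 0], [0, 0, 0], [0, 0, 0], [0, 0, 0]], "turn": [0, 0, 0, 0, 0], "gripper": [0.05, 0.05, 0.05, 0.05, 0.05]}}

```text
time_s: 25.52
tool_pos: [0.5547, -0.2493, 0.0301]
tool_rot: [-180.0, -0.0, 17.6]
force: [0.1, 0.1, -0.6]
grip_width: 0.0116
```

```bash
python3 -c "
from h import *
plan(.481,-.0693,.13,-3.93)"
```

```text
t=25.52 pos [ 0.5547 -0.2493  0.0301] rot [-179.9957   -0.0053   17.593 ] F [ 0.068   0.1474 -0.5983] w 0.0116
shift cm [ -1.58 -19.38  -9.99] turn rad 0.376 rows 4.0
```

>>> {"fn": "carry_out", "kwargs": {"translation": [[0, 0, -4], [0, 0, -9], [-0.5, -5, -10], [-1, -11, -10], [-1.5, -16.5, -9]], "turn": [0, 0, 0.15, 0.3, 0.376], "gripper": [0.05, 0.05, 0.05, 0.05, 0.05]}}

```text
time_s: 26.15
tool_pos: [0.4904, -0.0956, 0.1204]
tool_rot: [-180.0, -0.1, -4.2]
force: [0.7, 0.9, -0.0]
grip_width: 0.0114
```

>>> {"fn": "carry_out", "kwargs": {"translation": [[0, 0, 0], [0, 0, 0]], "turn": [0, 0], "gripper": [0.05, 0.05]}}

```text
time_s: 26.4
tool_pos: [0.4908, -0.0966, 0.1204]
tool_rot: [-180.0, -0.1, -3.9]
force: [-0.6, -0.3, -0.2]
grip_width: 0.0119
```

```bash
python3 -c "
from h import *
plan(.481,-.0693,.1,-3.93)"
```

```text
t=26.40 pos [ 0.4908 -0.0966  0.1204] rot [-179.9885   -0.0563   -3.8671] F [-0.6077 -0.3315 -0.2018] w 0.0119
shift cm [-1.16 -2.66  2.04] turn rad 0.001 rows 1.0
```

>>> {"fn": "carry_out", "kwargs": {"translation": [[-1.1, -2.6, 0], [-1.1, -2.6, 1.5], [-1.1, -2.6, 1.8], [-1.1, -2.6, 1.8]], "turn": [0, 0, 0, 0], "gripper": [0.05, 0.05, 0.05, 0.05]}}

```text
time_s: 26.9
tool_pos: [0.4812, -0.072, 0.1018]
tool_rot: [179.9, 0.0, -4.1]
force: [0.3, -0.0, 0.6]
grip_width: 0.0118
```

```bash
python3 -c "
from h import *
plan(.481,-.0693,.0818,-3.93)
c,im=shot('wrist','w9.png');crop(im,180,60,400,240,3.5,'w9c.png')"
```

```text
t=26.90 pos [ 0.4812 -0.072   0.1018] rot [179.8872   0.0346  -4.1223] F [ 0.333  -0.0339  0.5947] w 0.0118
shift cm [-0.04 -0.27  2.  ] turn rad -0.003 rows 1.0
```

View pics/w9c.png

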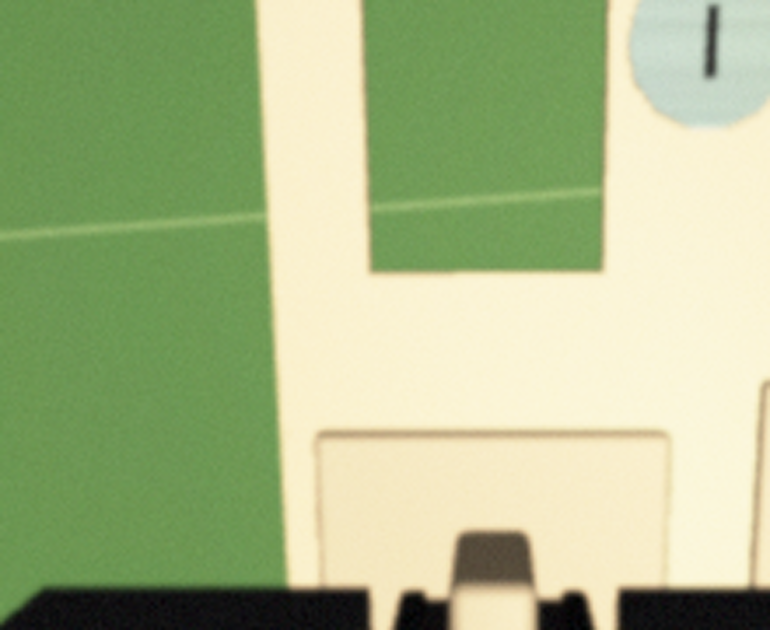

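```bash
python3 -c "
from h import *
c=cal('w9.png')
W=lambda x,y:(c,x/3.5+180-.36,y/3.5+60-.36)
a=plane(*W(317,433),.0917);b=plane(*W(669,433),.0917);print(a,b,np.linalg.norm(a-b))
t=np.radians(-3.97);u=np.array([np.cos(t),np.sin(t)]);v=np.array([-u[1],u[0]])
print('cover centre',(a+b)[:2]/2-.035*v)
p=plane(*W(371,272),.05);q=plane(*W(603,271),.05);m=(p+q)[:2]/2
print('long_a low edge',m,'-> short_a centre',m-.055*v)
"
```

```text
[ 0.4569 -0.0348  0.0917] [ 0.5112 -0.0388  0.0917] 0.05444091906692074
cover centre [ 0.4816 -0.0717]
long_a low edge [ 0.4845 -0.0143] -> short_a centre [ 0.4807 -0.0692]
```

>>> {"fn": "carry_out", "kwargs": {"translation": [[-0.05, -0.25, 0.8], [-0.05, -0.25, 1.9], [-0.05, -0.25, 1.9], [-0.05, -0.25, 1.9]], "turn": [0, 0, 0, 0], "gripper": [0.05, 0.05, 0.05, 0.05]}}

```text
time_s: 27.45
tool_pos: [0.4809, -0.0675, 0.0831]
tool_rot: [180.0, 0.0, -4.0]
force: [0.4, -0.1, 0.0]
grip_width: 0.0118
```

```bash
python3 -c "
from h import *
plan(.481,-.0693,.0641,-3.93)"
```

```text
t=27.45 pos [ 0.4809 -0.0675  0.0831] rot [179.981    0.0081  -3.9564] F [ 0.4301 -0.1178  0.0222] w 0.0118
shift cm [0.02 0.18 1.9 ] turn rad -0.0 rows 1.0
```

>>> {"fn": "carry_out", "kwargs": {"translation": [[0, 0.13, 0.5], [0, 0.13, 1.0], [0, 0.13, 1.4], [0, 0.13, 1.7]], "turn": [0, 0, 0, 0], "gripper": [0.05, 0.05, 0.05, 0.05]}}

```text
time_s: 27.95
tool_pos: [0.4813, -0.0689, 0.0661]
tool_rot: [180.0, -0.0, -4.0]
force: [1.1, -0.4, -1.7]
grip_width: 0.0117
```

>>> {"fn": "carry_out", "kwargs": {"translation": [[0, 0, 0.15], [0, 0, 0.3], [0, 0, 0.4]], "turn": [0, 0, 0], "gripper": [0.05, 0.05, 0.05]}}

```text
time_s: 28.32
tool_pos: [0.4804, -0.0689, 0.0639]
tool_rot: [-179.9, 0.2, -4.0]
force: [-11.3, -0.1, 31.9]
grip_width: 0.0119
```

>>> {"fn": "carry_out", "kwargs": {"translation": [[0, 0, -0.05], [0, 0, -0.3], [0, 0, -0.35]], "turn": [0, 0, 0], "gripper": [0.05, 0.05, 0.05]}}

```text
time_s: 28.7
tool_pos: [0.4802, -0.0686, 0.0647]
tool_rot: [180.0, 0.0, -3.9]
force: [2.9, -1.2, -10.6]
grip_width: 0.0114
```

>>> {"fn": "carry_out", "kwargs": {"translation": [[0, 0, 0], [0, 0, 0], [0, 0, 0], [0, 0, -5], [0, 0, -11]], "turn": [0, 0, 0, 0, 0], "gripper": [0.35, 0.35, 0.35, 0.35, 0.35]}}

```text
time_s: 29.32
tool_pos: [0.48, -0.0687, 0.1762]
tool_rot: [179.9, 0.1, -4.0]
force: [0.5, 1.5, 0.5]
grip_width: 0.0302
```

```bash
python3 -c "
from h import *
plan(.48,-.35,.245,-3.93)
shot('side','d14.png')
crop(cv2.imread('pics/d14.png'),230,170,410,280,4.4,'d14c.png')"
```

```text
t=29.32 pos [ 0.48   -0.0687  0.1762] rot [179.8859   0.1398  -3.9888] F [0.5489 1.4831 0.4755] w 0.0302
shift cm [ 1.95 28.06 -6.88] turn rad -0.001 rows 5.0
```

View pics/d14c.png

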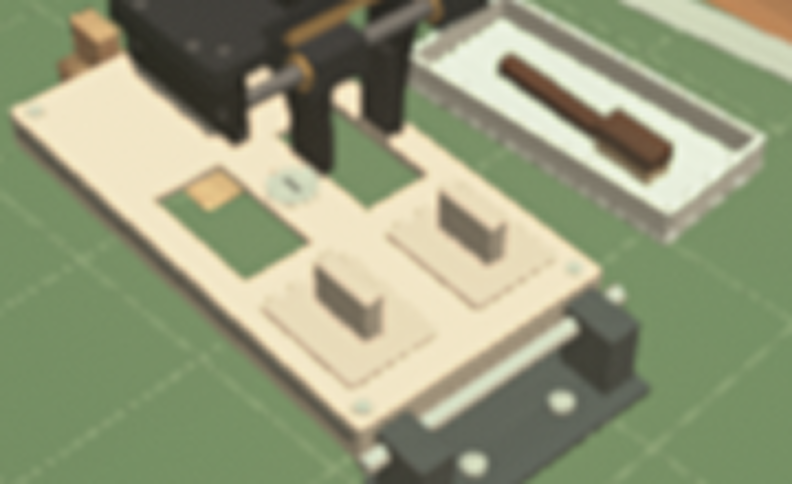

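Both short covers are seated. Next, the long ones.

>>> {"fn": "carry_out", "kwargs": {"translation": [[0.5, 6, -3], [1, 12, -5], [1.5, 18, -7], [2, 24, -7], [2, 30, -7]], "turn": [0, 0, 0, 0, 0], "gripper": [0.4, 0.4, 0.4, 0.4, 0.4]}}

```text
time_s: 30.0
tool_pos: [0.4815, -0.3692, 0.2457]
tool_rot: [180.0, -0.0, -3.8]
force: [1.2, 0.3, 1.3]
grip_width: 0.0349
```

>>> {"fn": "carry_out", "kwargs": {"translation": [[0, 3, 0], [0, 6, 0], [0, 6, 0], [0, 6, 0]], "turn": [0, 0, 0, 0], "gripper": [0.4, 0.4, 0.4, 0.4]}}

```text
time_s: 30.5
tool_pos: [0.4765, -0.427, 0.2454]
tool_rot: [-179.9, -0.0, -3.9]
force: [-0.1, 0.6, -0.3]
grip_width: 0.0351
```

```bash
python3 -c "
from h import *
c,im=shot('wrist','w10.png')
r=covers(c,im)
plan(r[0][0],r[0][1],.029,r[0][2]-90)"
```

```text
px (249, 92, 68, 94) centre 0.4330 -0.3774 owny_dir 67.7 jawyaw -22.3 len 100.9 wid 56.9
t=30.55 pos [ 0.4769 -0.4264  0.2455] rot [-179.9371   -0.0212   -3.8543] F [ 0.2058 -0.1221  0.0703] w 0.0350
shift cm [-4.71 -4.6  21.65] turn rad 0.322 rows 4.0
```

View pics/w10.png

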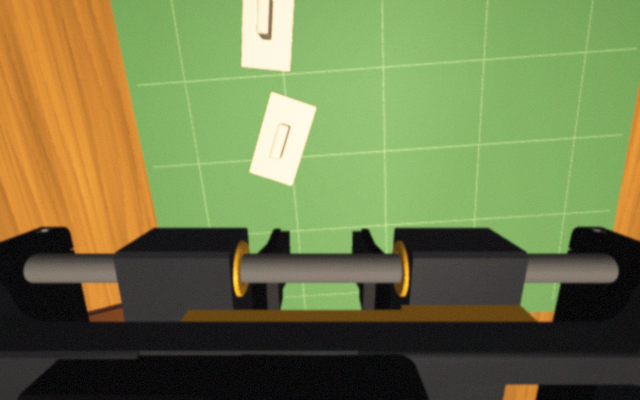

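>>> {"fn": "carry_out", "kwargs": {"translation": [[-2.4, -2.3, 3], [-4.65, -4.6, 7], [-4.65, -4.6, 12], [-4.65, -4.6, 15], [-4.65, -4.6, 15]], "turn": [0.16, 0.322, 0.322, 0.322, 0.322], "gripper": [0.4, 0.4, 0.4, 0.4, 0.4]}}

```text
time_s: 31.18
tool_pos: [0.4326, -0.3758, 0.0939]
tool_rot: [-179.9, 0.2, -22.3]
force: [0.3, -0.5, 1.0]
grip_width: 0.035
```

>>> {"fn": "carry_out", "kwargs": {"translation": [[0, 0, 0], [0, 0, 2], [0, 0, 3], [0, 0, 3]], "turn": [0, 0, 0, 0], "gripper": [0.4, 0.4, 0.4, 0.4]}}

```text
time_s: 31.68
tool_pos: [0.4322, -0.3781, 0.0646]
tool_rot: [-180.0, 0.1, -22.4]
force: [-0.1, 0.2, -0.1]
grip_width: 0.0347
```

```bash
python3 -c "
from h import *
plan(.4335,-.3773,.029,-22.3)"
```

```text
t=31.68 pos [ 0.4322 -0.3781  0.0646] rot [-179.9804    0.1136  -22.4179] F [-0.083   0.1589 -0.129 ] w 0.0347
shift cm [ 0.09 -0.12  3.56] turn rad -0.002 rows 1.0
```

>>> {"fn": "carry_out", "kwargs": {"translation": [[0.1, -0.1, 2], [0.1, -0.1, 3.5], [0.1, -0.1, 3.5], [0.1, -0.1, 3.5]], "turn": [0, 0, 0, 0], "gripper": [0.4, 0.4, 0.4, 0.4]}}

```text
time_s: 32.17
tool_pos: [0.4338, -0.378, 0.0301]
tool_rot: [-180.0, 0.0, -22.4]
force: [0.2, 0.3, 0.5]
grip_width: 0.0349
```

>>> {"fn": "carry_out", "kwargs": {"translation": [[0, 0, 0], [0, 0, 0], [0, 0, 0], [0, 0, 0], [0, 0, 0]], "turn": [0, 0, 0, 0, 0], "gripper": [0.05, 0.05, 0.05, 0.05, 0.05]}}

```text
time_s: 32.8
tool_pos: [0.4342, -0.378, 0.0306]
tool_rot: [-180.0, 0.0, -22.4]
force: [0.2, 1.4, 1.4]
grip_width: 0.0116
```

```bash
python3 -c "
from h import *
plan(.5669,.0196,.13,-3.93)"
```

```text
t=32.80 pos [ 0.4342 -0.378   0.0306] rot [-179.9862    0.004   -22.4   ] F [0.1605 1.4499 1.3631] w 0.0116
shift cm [ -2.88 -41.81  -9.94] turn rad -0.322 rows 7.0
```

>>> {"fn": "carry_out", "kwargs": {"translation": [[0, 0, -4], [0, 0, -9], [-0.4, -5.5, -11], [-0.8, -11.5, -11.5], [-1.2, -17.5, -11.5]], "turn": [0, 0, -0.1, -0.2, -0.322], "gripper": [0.05, 0.05, 0.05, 0.05, 0.05]}}

```text
time_s: 33.42
tool_pos: [0.4906, -0.2102, 0.1463]
tool_rot: [-180.0, -0.1, -3.8]
force: [1.2, 0.7, -1.9]
grip_width: 0.0115
```

```bash
python3 -c "
from h import *
plan(.5669,.0196,.10,-3.93)"
```

```text
t=33.42 pos [ 0.4906 -0.2102  0.1463] rot [-179.9673   -0.1163   -3.775 ] F [ 1.2434  0.7327 -1.8724] w 0.0115
shift cm [  6.1  -23.43   4.63] turn rad 0.003 rows 4.0
```

>>> {"fn": "carry_out", "kwargs": {"translation": [[1.4, -5.5, 0], [2.9, -11.3, 0], [4.4, -17, 0], [6, -22, 0], [6, -23, 1]], "turn": [0, 0, 0, 0, 0], "gripper": [0.05, 0.05, 0.05, 0.05, 0.05]}}

```text
time_s: 34.05
tool_pos: [0.5671, 0.0188, 0.1356]
tool_rot: [-179.9, -0.1, -3.5]
force: [-0.8, -1.0, -1.2]
grip_width: 0.0117
```

>>> {"fn": "carry_out", "kwargs": {"translation": [[0, 0, 1.5], [0, 0, 3], [0, 0, 3], [0, 0, 3]], "turn": [0, 0, 0, 0], "gripper": [0.05, 0.05, 0.05, 0.05]}}

```text
time_s: 34.55
tool_pos: [0.5655, 0.0124, 0.1058]
tool_rot: [180.0, -0.0, -4.1]
force: [-0.7, -0.3, -0.3]
grip_width: 0.0115
```

```bash
python3 -c "
from h import *
plan(.5669,.0196,.0846,-3.93)
c,im=shot('wrist','w11.png');crop(im,180,0,420,240,3.3,'w11c.png');c,im=shot('side','d15.png');crop(im,230,150,410,280,4.4,'d15c.png')"
```

```text
t=34.55 pos [0.5655 0.0124 0.1058] rot [179.9994  -0.0189  -4.0733] F [-0.651  -0.266  -0.2882] w 0.0115
shift cm [ 0.09 -0.73  2.12] turn rad -0.003 rows 1.0
```

View pics/w11c.png

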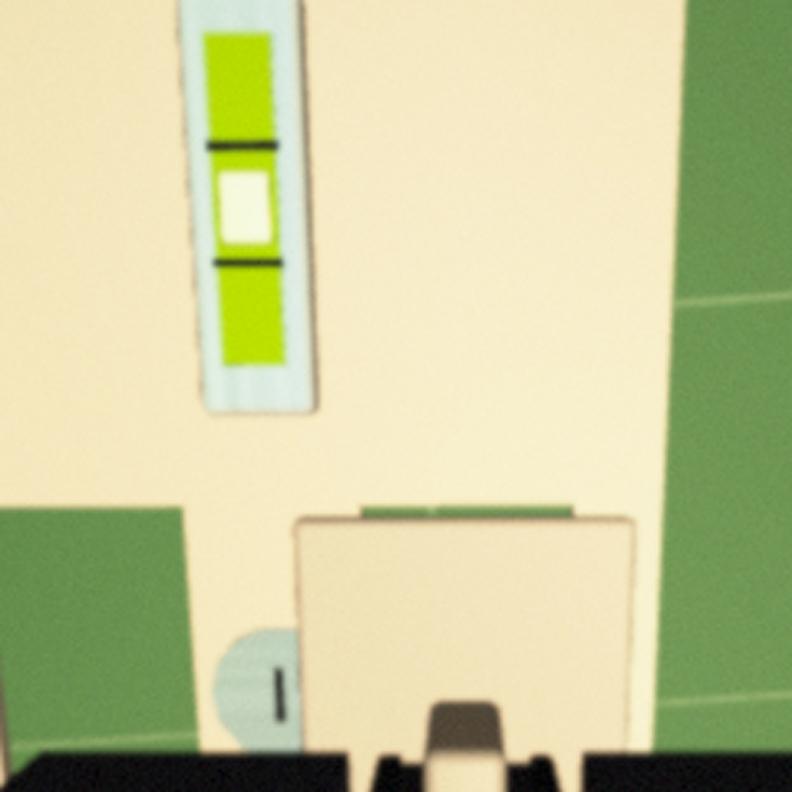

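View pics/d15c.png

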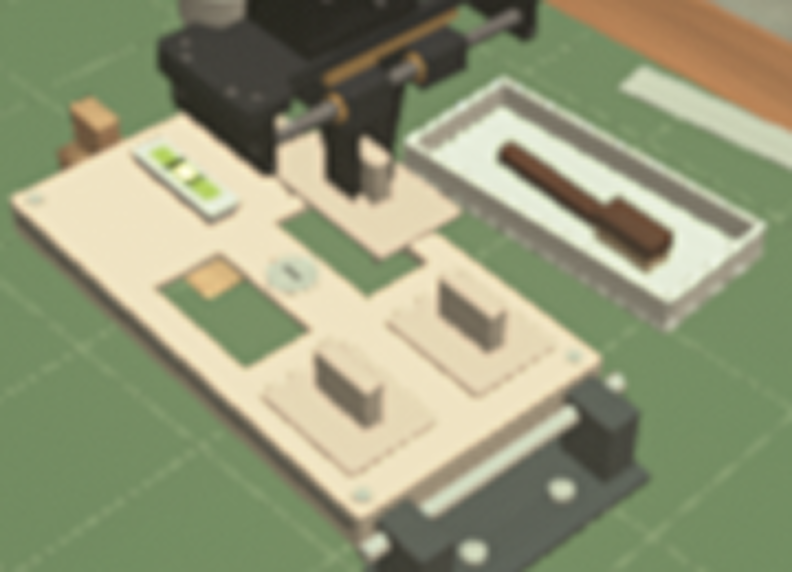

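```bash
python3 -c "
from h import *
c=cal('w11.png')
W=lambda x,y:(c,x/3.3+180-.35,y/3.3-.35)
a=plane(*W(296,520),.0952);b=plane(*W(635,518),.0952);print(a,b,np.linalg.norm(a-b))
t=np.radians(-3.97);u=np.array([np.cos(t),np.sin(t)]);v=np.array([-u[1],u[0]])
print('cover centre',(a+b)[:2]/2-.05*v, np.degrees(np.arctan2(*(b-a)[1::-1])))
p=plane(*W(361,506),.05);q=plane(*W(574,506),.05);m=(p+q)[:2]/2
print('long_b top edge',p,q,m,'-> centre',m-.04*v)
p=plane(*W(0,508),.05);q=plane(*W(183,508),.05);print(q-.04*np.r_[v,0]-.022*np.r_[u,0],'long_a')
"
```

```text
[0.5422 0.0635 0.0952] [0.5967 0.0599 0.0952] 0.05461584633679045
cover centre [0.566  0.0118] -3.75294707936949
long_b top edge [0.548  0.0609 0.05  ] [0.5915 0.0578 0.05  ] [0.5697 0.0594] -> centre [0.5669 0.0195]
[0.4869 0.0248 0.05  ] long_a
```

>>> {"fn": "carry_out", "kwargs": {"translation": [[0.05, -0.73, 0.3], [0.05, -0.73, 1.5], [0.05, -0.73, 2], [0.05, -0.73, 2], [0.05, -0.73, 2]], "turn": [0, 0, 0, 0, 0], "gripper": [0.05, 0.05, 0.05, 0.05, 0.05]}}

```text
time_s: 35.28
tool_pos: [0.5666, 0.0206, 0.0857]
tool_rot: [180.0, -0.0, -4.0]
force: [0.1, 0.2, -0.5]
grip_width: 0.0116
```

```bash
python3 -c "
from h import *
plan(.5666,.0199,.0646,-3.93)"
```

```text
t=35.27 pos [0.5666 0.0206 0.0857] rot [179.9898  -0.0118  -3.9701] F [ 0.0805  0.2371 -0.4652] w 0.0116
shift cm [0.   0.07 2.11] turn rad -0.001 rows 1.0
```

>>> {"fn": "carry_out", "kwargs": {"translation": [[0, 0.05, 0.6], [0, 0.05, 1.2], [0, 0.05, 1.6], [0, 0.05, 1.9]], "turn": [0, 0, 0, 0], "gripper": [0.05, 0.05, 0.05, 0.05]}}

```text
time_s: 35.78
tool_pos: [0.5668, 0.0203, 0.0666]
tool_rot: [-180.0, -0.0, -4.0]
force: [0.3, -0.6, -2.9]
grip_width: 0.0118
```

>>> {"fn": "carry_out", "kwargs": {"translation": [[0, 0, 0.15], [0, 0, 0.3], [0, 0, 0.4]], "turn": [0, 0, 0], "gripper": [0.05, 0.05, 0.05]}}

```text
time_s: 36.15
tool_pos: [0.566, 0.0204, 0.0644]
tool_rot: [-179.9, 0.1, -4.0]
force: [-9.6, 0.5, 21.6]
grip_width: 0.0119
```

>>> {"fn": "carry_out", "kwargs": {"translation": [[0, 0, 0], [0, 0, 0.05], [0, 0, -0.3]], "turn": [0, 0, 0], "gripper": [0.05, 0.05, 0.05]}}

```text
time_s: 36.52
tool_pos: [0.5662, 0.0204, 0.0656]
tool_rot: [-180.0, 0.0, -4.0]
force: [3.8, 0.2, -12.2]
grip_width: 0.0115
```

>>> {"fn": "carry_out", "kwargs": {"translation": [[0, 0, 0], [0, 0, 0], [0, 0, 0], [0, 0, -5], [0, 0, -11]], "turn": [0, 0, 0, 0, 0], "gripper": [0.35, 0.35, 0.35, 0.35, 0.35]}}

```text
time_s: 37.15
tool_pos: [0.5656, 0.0204, 0.1759]
tool_rot: [179.9, 0.1, -4.0]
force: [1.5, 0.8, -0.3]
grip_width: 0.0306
```

```bash
python3 -c "
from h import *
plan(.48,-.34,.245,-3.93)
c,im=shot('side','d16.png');crop(im,230,150,410,280,4.4,'d16c.png')"
```

```text
t=37.15 pos [0.5656 0.0204 0.1759] rot [179.9232   0.1366  -3.965 ] F [ 1.4598  0.7837 -0.2935] w 0.0306
shift cm [-6.04 36.54 -6.91] turn rad -0.001 rows 7.0
```

View pics/d16c.png

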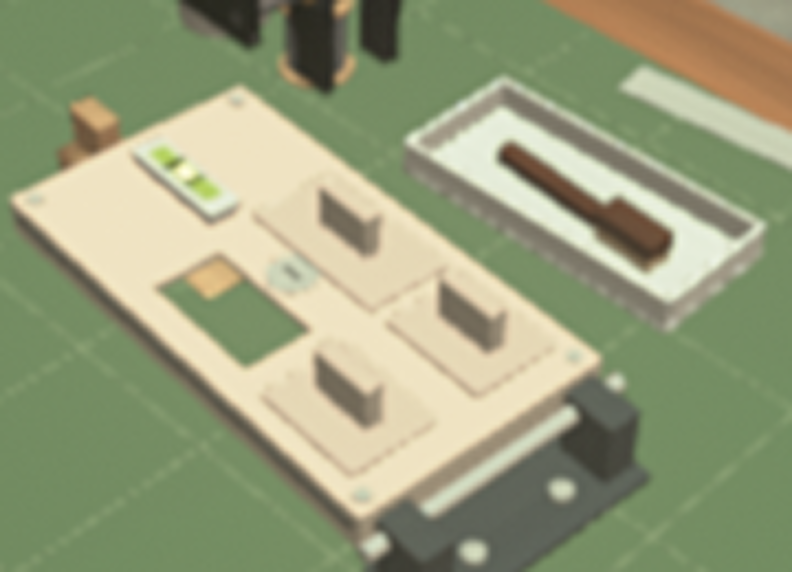

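>>> {"fn": "carry_out", "kwargs": {"translation": [[-1, 6, -3], [-2, 12, -6], [-3, 18, -7], [-4, 24, -7], [-5, 30, -7]], "turn": [0, 0, 0, 0, 0], "gripper": [0.4, 0.4, 0.4, 0.4, 0.4]}}

```text
time_s: 37.83
tool_pos: [0.4971, -0.2713, 0.2463]
tool_rot: [-179.9, -0.1, -3.9]
force: [0.5, -0.2, -1.1]
grip_width: 0.035
```

>>> {"fn": "carry_out", "kwargs": {"translation": [[-1, 5, 0], [-1, 6.5, 0], [-1, 6.5, 0], [-1, 6.5, 0]], "turn": [0, 0, 0, 0], "gripper": [0.4, 0.4, 0.4, 0.4]}}

```text
time_s: 38.33
tool_pos: [0.4834, -0.3326, 0.2454]
tool_rot: [-179.9, 0.0, -3.9]
force: [-0.3, -0.4, -0.4]
grip_width: 0.0346
```

```bash
python3 -c "
from h import *
c,im=shot('wrist','w12.png')
r=[q for q in covers(c,im) if abs(q[3]-100)<5]
plan(r[0][0],r[0][1],.029,r[0][2]-90)"
```

```text
px (246, 62, 52, 93) centre 0.4301 -0.2472 owny_dir 81.2 jawyaw -8.8 len 100.8 wid 56.9
px (505, 24, 77, 47) centre 0.7427 -0.1984 owny_dir 13.7 jawyaw -76.3 len 85.5 wid 42.0
t=38.38 pos [ 0.4836 -0.3324  0.2454] rot [-179.9456   -0.0009   -3.8189] F [ 0.2246 -0.08    0.5343] w 0.0346
shift cm [-5.9  -8.14 21.64] turn rad 0.087 rows 4.0
```

View pics/w12.png

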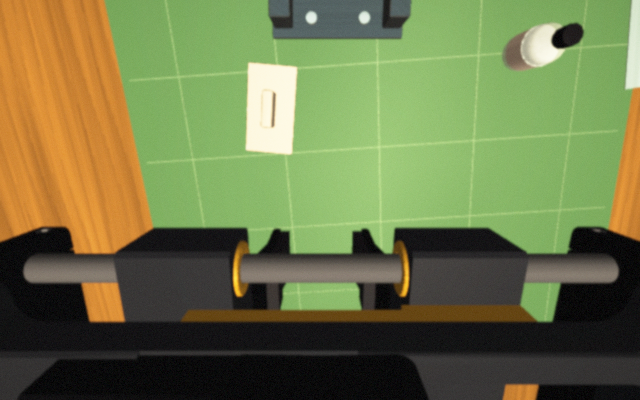

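>>> {"fn": "carry_out", "kwargs": {"translation": [[-2.9, -4, 3], [-5.85, -8.1, 7], [-5.85, -8.1, 12], [-5.85, -8.1, 15], [-5.85, -8.1, 15]], "turn": [0.04, 0.087, 0.087, 0.087, 0.087], "gripper": [0.4, 0.4, 0.4, 0.4, 0.4]}}

```text
time_s: 39.0
tool_pos: [0.429, -0.2468, 0.0942]
tool_rot: [-179.9, 0.2, -8.8]
force: [-0.7, 0.5, 0.4]
grip_width: 0.035
```

>>> {"fn": "carry_out", "kwargs": {"translation": [[0, 0, 0], [0, 0, 2], [0, 0, 3], [0, 0, 3]], "turn": [0, 0, 0, 0], "gripper": [0.4, 0.4, 0.4, 0.4]}}

```text
time_s: 39.5
tool_pos: [0.43, -0.2493, 0.0658]
tool_rot: [180.0, 0.0, -9.0]
force: [0.8, 0.0, 0.5]
grip_width: 0.0349
```

```bash
python3 -c "
from h import *
plan(.4304,-.2472,.029,-8.8)"
```

```text
t=39.50 pos [ 0.43   -0.2493  0.0658] rot [179.97     0.0275  -8.9605] F [0.764  0.0363 0.5498] w 0.0349
shift cm [ 0.   -0.22  3.68] turn rad -0.003 rows 1.0
```

>>> {"fn": "carry_out", "kwargs": {"translation": [[0, -0.15, 2], [0, -0.15, 3.65], [0, -0.15, 3.65], [0, -0.15, 3.65]], "turn": [0, 0, 0, 0], "gripper": [0.4, 0.4, 0.4, 0.4]}}

```text
time_s: 40.0
tool_pos: [0.4302, -0.2479, 0.0292]
tool_rot: [180.0, 0.0, -9.0]
force: [0.1, 0.7, 0.5]
grip_width: 0.035
```

>>> {"fn": "carry_out", "kwargs": {"translation": [[0, 0, 0], [0, 0, 0], [0, 0, 0], [0, 0, 0], [0, 0, 0]], "turn": [0, 0, 0, 0, 0], "gripper": [0.05, 0.05, 0.05, 0.05, 0.05]}}

```text
time_s: 40.62
tool_pos: [0.4303, -0.2475, 0.0292]
tool_rot: [-180.0, -0.0, -8.9]
force: [-0.3, 0.3, -0.5]
grip_width: 0.0115
```

```bash
python3 -c "
from h import *
plan(.487,.025,.14,-3.93)"
```

```text
t=40.62 pos [ 0.4303 -0.2475  0.0292] rot [-179.9864   -0.0039   -8.9367] F [-0.3489  0.2805 -0.4815] w 0.0115
shift cm [  1.37 -27.8  -11.08] turn rad -0.087 rows 5.0
```

>>> {"fn": "carry_out", "kwargs": {"translation": [[0, 0, -4], [0, 0, -9], [0.3, -5.5, -11.5], [0.6, -11.5, -11.5], [0.9, -17, -11.5]], "turn": [0, 0, -0.04, -0.087, -0.087], "gripper": [0.05, 0.05, 0.05, 0.05, 0.05]}}

```text
time_s: 41.25
tool_pos: [0.4661, -0.0786, 0.1448]
tool_rot: [-179.8, -0.1, -3.9]
force: [1.1, 0.2, 0.2]
grip_width: 0.0117
```

```bash
python3 -c "
from h import *
plan(.487,.025,.105,-3.93)"
```

```text
t=41.25 pos [ 0.4661 -0.0786  0.1448] rot [-179.8311   -0.1194   -3.8924] F [1.0572 0.2023 0.2297] w 0.0117
shift cm [  1.38 -10.48   3.98] turn rad 0.001 rows 2.0
```

>>> {"fn": "carry_out", "kwargs": {"translation": [[0.7, -5, 0], [1.4, -10, 1], [1.4, -10, 3], [1.4, -10, 3.9], [1.4, -10, 3.9]], "turn": [0, 0, 0, 0, 0], "gripper": [0.05, 0.05, 0.05, 0.05, 0.05]}}

```text
time_s: 41.88
tool_pos: [0.4858, 0.0167, 0.1046]
tool_rot: [180.0, 0.1, -4.1]
force: [0.5, -0.3, -1.0]
grip_width: 0.0114
```

>>> {"fn": "carry_out", "kwargs": {"translation": [[0, 0, 0], [0, 0, 0]], "turn": [0, 0], "gripper": [0.05, 0.05]}}

```text
time_s: 42.12
tool_pos: [0.4869, 0.0174, 0.1058]
tool_rot: [-179.9, -0.1, -4.0]
force: [0.5, -0.4, -0.2]
grip_width: 0.0118
```

```bash
python3 -c "
from h import *
plan(.487,.025,.0832,-3.93)
c,im=shot('wrist','w13.png');crop(im,180,0,420,240,3.3,'w13c.png')"
```

```text
t=42.12 pos [0.4869 0.0174 0.1058] rot [-179.9465   -0.0665   -4.0049] F [ 0.4817 -0.4074 -0.2264] w 0.0118
shift cm [-0.05 -0.76  2.26] turn rad -0.001 rows 1.0
```

View pics/w13c.png

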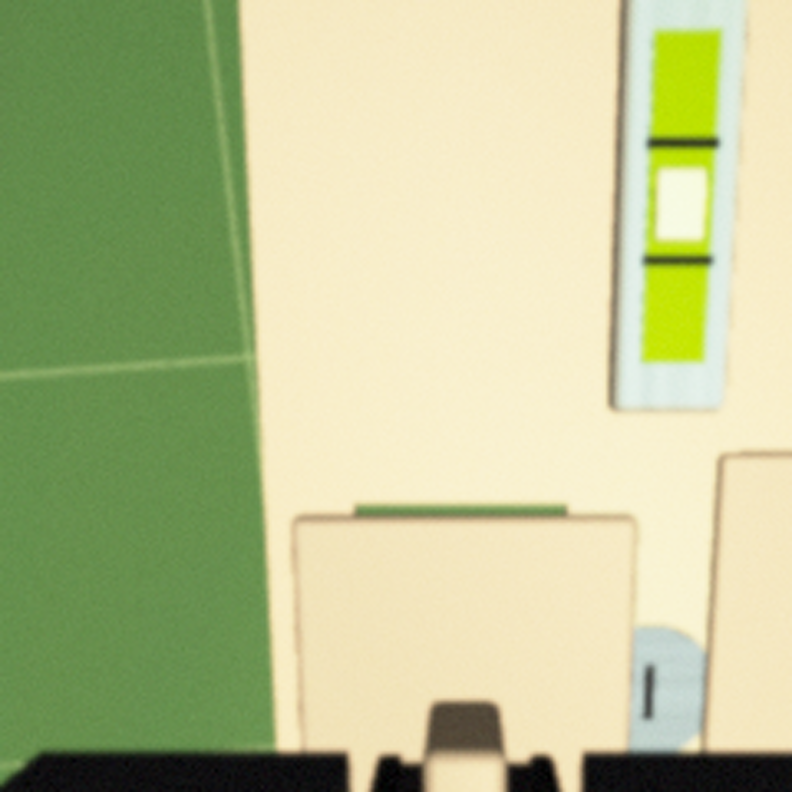

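```bash
python3 -c "
from h import *
c=cal('w13.png')
W=lambda x,y:(c,x/3.3+180-.35,y/3.3-.35)
a=plane(*W(294,518),.0966);b=plane(*W(636,518),.0966);print(a,b,np.linalg.norm(a-b))
t=np.radians(-3.97);u=np.array([np.cos(t),np.sin(t)]);v=np.array([-u[1],u[0]])
print('cover centre',(a+b)[:2]/2-.05*v, np.degrees(np.arctan2(*(b-a)[1::-1])))
p=plane(*W(355,505),.05);q=plane(*W(567,505),.05);m=(p+q)[:2]/2
print('long_a top edge',p,q,m,'-> centre',m-.04*v)
"
```

```text
[0.4635 0.069  0.0966] [0.518  0.0652 0.0966] 0.05461242655742481
cover centre [0.4873 0.0172] -4.0331288296636325
long_a top edge [0.4682 0.0663 0.05  ] [0.5114 0.0632 0.05  ] [0.4898 0.0648] -> centre [0.487  0.0249]
```

>>> {"fn": "carry_out", "kwargs": {"translation": [[-0.05, -0.76, 0.3], [-0.05, -0.76, 1.5], [-0.05, -0.76, 2.1], [-0.05, -0.76, 2.1], [-0.05, -0.76, 2.1]], "turn": [0, 0, 0, 0, 0], "gripper": [0.05, 0.05, 0.05, 0.05, 0.05]}}

```text
time_s: 42.8
tool_pos: [0.4865, 0.0251, 0.0841]
tool_rot: [180.0, -0.0, -4.0]
force: [-0.6, -0.2, -0.8]
grip_width: 0.0118
```

```bash
python3 -c "
from h import *
plan(.4868,.025,.0632,-3.93)"
```

```text
t=42.80 pos [0.4865 0.0251 0.0841] rot [179.9831  -0.0027  -3.971 ] F [-0.5801 -0.1763 -0.8355] w 0.0118
shift cm [0.03 0.01 2.09] turn rad -0.001 rows 1.0
```

>>> {"fn": "carry_out", "kwargs": {"translation": [[0.03, 0, 0.6], [0.03, 0, 1.2], [0.03, 0, 1.6], [0.03, 0, 1.9]], "turn": [0, 0, 0, 0], "gripper": [0.05, 0.05, 0.05, 0.05]}}

```text
time_s: 43.3
tool_pos: [0.4871, 0.0253, 0.065]
tool_rot: [180.0, -0.0, -4.0]
force: [1.0, 0.9, -4.2]
grip_width: 0.0115
```

>>> {"fn": "carry_out", "kwargs": {"translation": [[0, 0, 0.15], [0, 0, 0.3], [0, 0, 0.4]], "turn": [0, 0, 0], "gripper": [0.05, 0.05, 0.05]}}

```text
time_s: 43.68
tool_pos: [0.4862, 0.0253, 0.0628]
tool_rot: [-179.9, 0.2, -4.0]
force: [-10.2, 0.0, 27.7]
grip_width: 0.0117
```

>>> {"fn": "carry_out", "kwargs": {"translation": [[0, 0, 0], [0, 0, 0], [0, 0, -0.3]], "turn": [0, 0, 0], "gripper": [0.05, 0.05, 0.05]}}

```text
time_s: 44.05
tool_pos: [0.4865, 0.0253, 0.0641]
tool_rot: [-180.0, 0.0, -4.0]
force: [3.1, 0.1, -12.3]
grip_width: 0.0115
```

>>> {"fn": "carry_out", "kwargs": {"translation": [[0, 0, 0], [0, 0, 0], [0, 0, 0], [0, 0, -5], [0, 0, -11]], "turn": [0, 0, 0, 0, 0], "gripper": [0.35, 0.35, 0.35, 0.35, 0.35]}}

```text
time_s: 44.68
tool_pos: [0.4858, 0.0251, 0.1745]
tool_rot: [179.9, 0.1, -4.0]
force: [-0.0, 1.0, 0.7]
grip_width: 0.0305
```

>>> {"fn": "carry_out", "kwargs": {"translation": [[0, 4, -4], [0, 9, -7], [0, 13, -7], [0, 13, -7], [0, 13, -7]], "turn": [0, 0, 0, 0, 0], "gripper": [0.35, 0.35, 0.35, 0.35, 0.35]}}

```text
time_s: 45.3
tool_pos: [0.4777, -0.1035, 0.2439]
tool_rot: [-180.0, 0.0, -3.9]
force: [0.3, 0.9, 0.1]
grip_width: 0.0302
```

```bash
python3 -c "
from h import *
plan(.48,-.34,.245,-3.93)
c,im=shot('side','d17.png');crop(im,230,150,410,280,4.4,'d17c.png')
c,im=shot('wrist','w14.png');crop(im,180,0,440,230,3,'w14c.png')
c,im=shot('scene','s17.png');crop(im,260,140,420,260,5,'s17c.png')
"
```

```text
t=45.30 pos [ 0.4777 -0.1035  0.2439] rot [-179.9563    0.0181   -3.9288] F [0.2751 0.8616 0.0635] w 0.0302
shift cm [ 1.85 23.58 -0.11] turn rad 0.0 rows 4.0
```

View pics/d17c.png

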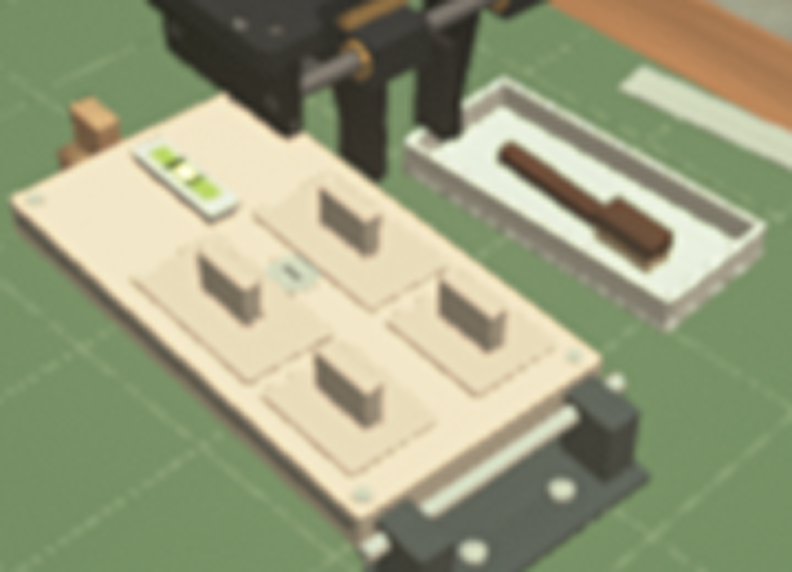

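View pics/w14c.png

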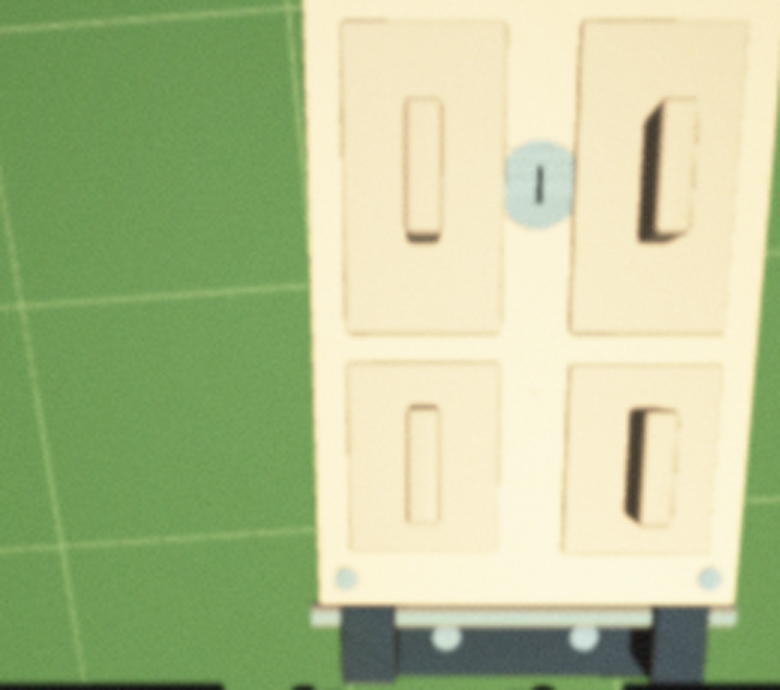

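View pics/s17c.png

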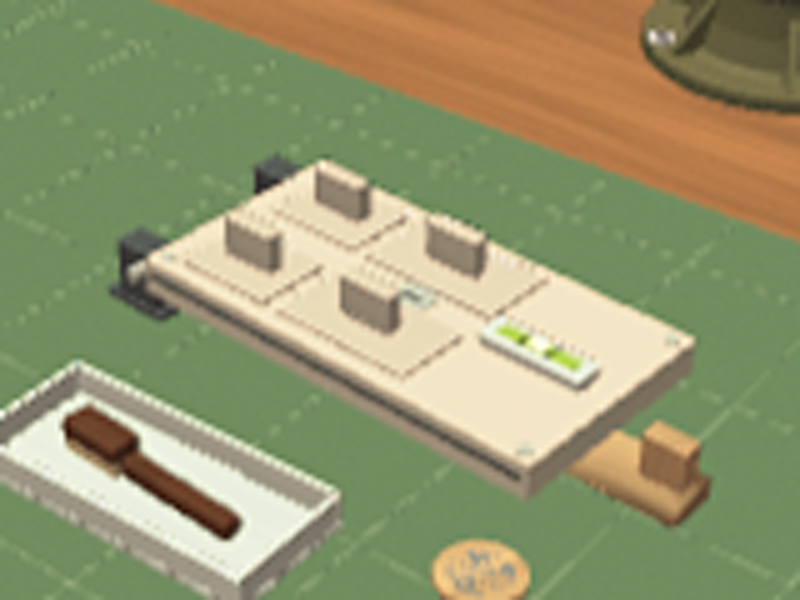

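```bash
python3 -c "
from h import *
c=cal('w14.png')
W=lambda x,y:(c,x/3+180-.33,y/3-.33)
Q={'la':((342,19),(508,20),(500,333),(345,334)),'lb':((583,19),(749,20),(724,333),(570,331)),'sa':((346,361),(500,362),(498,552),(349,551)),'sb':((568,364),(723,364),(711,553),(562,551))}
N={'la':(.487,.0249),'lb':(.5669,.0195),'sa':(.481,-.0693),'sb':(.5605,-.0748)}
for k,q in Q.items():
  P=np.array([plane(*W(*p),.054)[:2] for p in q]); print(k,P.mean(0)-N[k],np.linalg.norm(P[0]-P[3]),np.linalg.norm(P[0]-P[1]))
print(telemetry.get_obs()['force'],telemetry.get_obs()['time_s'])
"
```

```text
la [-0.      0.0004] 0.09970401962474881 0.05473570554439713
lb [-0.0004  0.0007] 0.09865752043344651 0.05473848010276712
sa [-0.0005  0.0008] 0.06942275558350437 0.05531947560789356
sb [-0.      0.0003] 0.06837054447540875 0.05569729290871916
[ 0.0296 -0.322   0.6737] 45.45
```

Every cover is centred within 1 mm, and the bubble sits between its marks. I'm handing the job in.

```bash
python3 -c "
from cell import sign_off
print(sign_off())"
```

```text
the job is handed in; nothing more can be done
None
```

The job is done and handed in at about 45 s of robot time; the hand-in gave no verdict.

- **Brush:** I moved it off the bed into the tray, and the pictures show it lying flat there.
- **Bed:** I pushed the shim in by its grip block until the bubble sat between its two marks. Every later picture of the level showed it still between them, including the last ones from the side and scene cameras.
- **Covers:** All four were on the bench, two long and two short. Each is pressed into an opening of its own length, so no opening was left spare.
    - **Seating:** Pressing force rose to 22–32 N as each flange met the plate, and each cover then held against a 10–12 N upward tug. The final views show all four flanges flush.
    - **Centring:** In the last wrist picture, each cover's centre was within 1 mm of its opening's centre.
- **Bystanders:** I steered clear of the spool, the weight and the oil bottle, but did not measure their positions again at the end. The spool and the bottle looked undisturbed in later pictures; I made no late check of the weight.

The only disagreement was small: the bed's position as seen by the fixed cameras and by the wrist camera differed by about 1.5 mm. I used the wrist figures. I saw no cover knocked aside and no loss of grip.

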